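Free the wagon bogies and send them round on the turntable

ROBOT

A 6-joint arm with a two-finger parallel gripper is mounted at the origin on the work surface. World frame = base frame: x ahead of the robot, y to its left, z up, the work surface at z = 0. Lengths are in m, angles in degrees, forces in N, time in s.
With the tool pointing down it reaches from about 0.3 to 0.875 m from the base axis. Payload 4.2 kg.
Tool frame: the origin (TCP) lies between the finger pads; the fingertips stand 11 mm ahead of it and the grasp point (between the pads) lies 8 mm behind it; y points along the fingers, z is the direction in which the jaws open and shut, and the axes are right-handed (so a half turn about y gives the same grasp; the last joint's range is limited). The gripper opens to 85 mm and grips with 20 to 120 N. Pads are 22 mm wide; open, the fingers measure 114 mm over their backs; the gripper's body (76 mm by 85 mm) begins 54 mm behind the grasp point. The pads swing forward as they close: fully open they stand 13 mm farther back than shut.
Start: joints at [66.807, 18.312, 89.639, -0, 72.044, -1.146], TCP at [0.216, 0.533, 0.242] pointing down, gripper open.
Joint ranges: [-177.97, 177.97], [-48.28, 115.42], [12.27, 149.76], [-77.06, 257.06], [2.81, 150.46], [-146.56, 146.56]. Speed limits (degrees/s): [147.25, 147.25, 180, 180, 180, 180].

INTERFACE

Orientations are given as a 3x3 rotation matrix whose columns are the frame's x, y, z axes.
In Python, from plant import env gives the robot as it stands.
- The arm moves only by the tool arm_command, never from a script. Its argument "commands" is a list of rows, each an object of numbers: "tx", "ty", "tz": the shift along the world's x, y, z each as a share of 0.3 m, from -1 to 1; "rx", "ry", "rz": the turn, a rotation vector about the world's x, y, z each as a share of 120 degrees, from -1 to 1; "jaw": the opening, from -1 (shut) to 1 (fully open). A call has 1 to 10 rows; each row is the pose to reach, as a shift and turn from the pose commanded when the call began; what a row does not reach only later rows make up. A row lasts 1/8 s, in which the tool goes at most 62.5 mm and 10.7 degrees, less where a joint would pass 70% of its speed; a pose out of reach is approached as far as the arm can. A call with a number of a shift or a turn outside -1 to 1 is refused whole. A call with a gripper value outside its range is refused whole. The fingers move at their own pace and stop on an object; the grip force is fixed at half the most. Time passes only in rows, so rows that repeat a pose let the fingers close. It gives the time, the measured TCP pose, the force and the opening at its end, in the units of the state.
- env.observe(): the state, without advancing time (a new reading comes with each control period).
- env.get_image(name): name is "scene" or "top"; returns a dict with "frame" (420x560x3 uint8, blue, green, red), "fx", "fy", "cx", "cy" (pixels), "xyz" and "orientation" of the camera in the world. Camera axes: x right, y up, looking along -z (the intrinsics and any distortion apply to the point x, -y, -z); pixel columns grow to the right and rows downward; lengths in m; the calibration is good to about 2 mm. A picture is of the moment at which its call begins. There is no depth.
- env.finish_job(): hands the job in, once; it reports no verdict.
The state is a dict: "time": time; "q": joint angles; "joint_velocities": joint speeds; "joint_torque": joint torques, N m; "ee_pos": TCP position; "eef_rot": TCP orientation; "contact_force": force on the tool from outside, world axes, zero at the start; "wrist_torque": the same for the moment, N m; "width": finger opening in m.
Only numpy, scipy, OpenCV 4.12 (cv2) and the standard library are available. Lean on these libraries where they do the work, as an engineer would, in place of code of your own. Each camera call takes 0.05 s, during which the arm holds its last target. There are 200 camera calls.

TASK

Take the forked tool and, with it and not with the fingers, push back the spring bar of each nest that holds a bogie so that the bogie pops free; never wrench a bogie out against its bar. Lift the plunger and bring the tray round anticlockwise to its loading position, plunger home, stand every freed bogie on its wheels in the green tray there, then turn the tray clockwise back to the dispatch position and let the plunger drop fully home in that hole. Finish with the fork standing in its holder, and leave the other things on the bench alone.

Things in the scene. Friction and masses are not known exactly. Their poses are not given: they have to be found in the camera images.
- rack: Fixed blue rack, base plate 205 x 235 x 20 mm, origin on the table, z up. Nests 1, 2, 3 centred at x -30, y -80, 0, +80 mm. Each has aluminium guides (tops 60 mm above the table, 2 mm clearance round a bogie) and a sprung orange pad pushing the bogie up (about 4 N, 9 mm travel; up in an empty nest). Spring bars lie along rack x on the nests' +x side; rear blocks at x 86 to 112, 76 mm high.
- nest1 (a point): Nest 1's seat, under a latched bogie, 30 mm above the table; axes as the rack's. Once its bar is drawn back (rack +x) 10 mm or more, the pad lifts the bogie 8 to 9 mm; it stays there, free, between the guides; the bar's tip then springs back against the lug below its eye (bar 6 mm short of home). Pressed down again it re-latches. Lift it straight up 25 mm or more to clear the guides.
- nest2 (a point): The same for nest 2.
- nest3 (a point): The same for nest 3.
- bogie1: Model wagon's wheel truck, in nest 1 at the start if present, axes as the rack's. Black frame, 80 (x) x 44 (y) x 34 mm high, wheels do not roll, 0.15 kg; origin at the centre of its underside. Red post 20 x 20 mm to grip, z 34 to 76. Brass lug at the +x end, to x 54, 23 mm wide, its eye (z 24) holds the bar's tip. Origin 30 to 32 mm above table latched, 39 freed.
- bogie2: Model wagon's wheel truck, in nest 2 at the start if present, axes as the rack's. Black frame, 80 (x) x 44 (y) x 34 mm high, wheels do not roll, 0.15 kg; origin at the centre of its underside. Red post 20 x 20 mm to grip, z 34 to 76. Brass lug at the +x end, to x 54, 23 mm wide, its eye (z 24) holds the bar's tip. Origin 30 to 32 mm above table latched, 39 freed.
- bogie3: Model wagon's wheel truck, in nest 3 at the start if present, axes as the rack's. Black frame, 80 (x) x 44 (y) x 34 mm high, wheels do not roll, 0.15 kg; origin at the centre of its underside. Red post 20 x 20 mm to grip, z 34 to 76. Brass lug at the +x end, to x 54, 23 mm wide, its eye (z 24) holds the bar's tip. Origin 30 to 32 mm above table latched, 39 freed.
- bar1: Spring bar of nest 1: 8 mm steel shaft along rack x, brass collar 34 mm across, 8 thick. Origin on the axis at the collar's front face (bogie side); at rest at rack x 54, y -80, z 54 mm. Between lug and collar 30 mm of bare shaft, open from above. Slides to rack +x only, 18 mm at most; spring 3.6 N at rest, 7.5 N at 13 mm (plus about 3 N friction while latched); springs back when let go.
- bar2: Spring bar of nest 2: 8 mm steel shaft along rack x, brass collar 34 mm across, 8 thick. Origin on the axis at the collar's front face (bogie side); at rest at rack x 54, y 0, z 54 mm. Between lug and collar 30 mm of bare shaft, open from above. Slides to rack +x only, 18 mm at most; spring 3.6 N at rest, 7.5 N at 13 mm (plus about 3 N friction while latched); springs back when let go.
- bar3: Spring bar of nest 3: 8 mm steel shaft along rack x, brass collar 34 mm across, 8 thick. Origin on the axis at the collar's front face (bogie side); at rest at rack x 54, y 80, z 54 mm. Between lug and collar 30 mm of bare shaft, open from above. Slides to rack +x only, 18 mm at most; spring 3.6 N at rest, 7.5 N at 13 mm (plus about 3 N friction while latched); springs back when let go.
- fork: Forked tool, 0.12 kg, 94 mm tall. Origin at the bottom midway between the prong tips, z up. Two steel prongs 8 (x) x 10 (y) mm, 42 long, 18 mm gap along y, 38 over both; crosspiece z 42 to 52; yellow handle 16 (x) x 20 (y) mm, z 52 to 94. Prongs straddle a shaft from above at the collar's front face (tool x along the bar, either way round) and push the collar.
- holder: Fixed wooden holder for the fork: open box 25 (x) x 55 (y) x 50 mm high, inner slot 13 x 43 mm, floor 6 mm above the table. Origin on the table at its centre. The fork stands in it prongs down, tool y along holder y (either way round), handle above the rim.
- stand: Fixed round grey turntable base, 160 mm across, 30 mm high, origin on the table on the turning axis. A pale index plate round part of it has two plunger holes at radius 105 mm: the loading hole towards the stand's -x, the dispatch hole 60 degrees clockwise of it seen from above.
- turntable (a joint): Turn of the turntable and tray about the vertical, rad, growing clockwise seen from above. 0: loading position; 1.047: dispatch position, where it starts. Light friction (about 0.15 N m). Locked while the plunger is in a hole.
- tray (a point): Centre of the inner floor of the green tray on the turntable; turns with it. Floor 40 mm above the table; inner size 118 (x) by 198 mm (y), walls 6 mm thick, rim 18 mm above the floor. At turntable 0 its axes are parallel to the stand's. The plunger is on its -x side.
- plunger (a joint): Lift of the sprung index plunger, m: 0 fully home in a hole, 0.022 at most. Its pin clears the index plate above 0.012; between holes it rests on the plate at about 0.011. The spring pulls down with 4.5 to 8 N.
- knob (a point): Centre of the plunger's red knob: upright cylinder 26 mm in diameter, 30 mm high, on an arm of the turntable 105 mm from the turning axis, on the tray's -x side; 85 mm above the table when home. Lifting it and carrying it round turns the tray.
- paint_jar: Small jar 52 mm in diameter, 60 mm high, bystander, near the far edge.
- wagon: Brown model wagon without bogies, 110 x 240 x 76 mm, bystander, near the far edge.
- screwdriver: Screwdriver, bystander, near the far edge.
Not all that is in view belongs to the job. What is shaped like the bogie1 but pink is not meant.

How it is judged (in metres and radians):
On the way, in this order (a step that is already met when the one before it is completed fails the run):
1. a spring bar is pushed back with the fork (((x of bar1 in the frame of rack above 0.061 m and contact force between fork and bar1 above 0.5 N) or (x of bar2 in the frame of rack above 0.061 m and contact force between fork and bar2 above 0.5 N) or (x of bar3 in the frame of rack above 0.061 m and contact force between fork and bar3 above 0.5 N))), for 0.1 s.
2. every bogie present stands in the tray, let go, with the turntable locked at the loading position (x of bogie1 in the frame of tray between -0.03 and 0.03 m and y of bogie1 in the frame of tray between -0.085 and 0.085 m and z of each of bogie1, bogie2, bogie3 in the frame of tray below 0.006 m and angle between each of bogie1, bogie2, bogie3's own z axis and vertical below 0.1 rad and linear speed of each of bogie1, bogie2, bogie3 below 0.05 m/s and contact force between the fingers and bogie1 below 0.1 N and x of bogie2 in the frame of tray between -0.03 and 0.03 m and y of bogie2 in the frame of tray between -0.085 and 0.085 m and contact force between the fingers and bogie2 below 0.1 N and x of bogie3 in the frame of tray between -0.03 and 0.03 m and y of bogie3 in the frame of tray between -0.085 and 0.085 m and contact force between the fingers and bogie3 below 0.1 N and value of joint turntable below 0.05 rad and value of joint plunger below 0.003 m), for 0.2 s.
3. the plunger is lifted and the tray is being turned (value of joint plunger above 0.009 m and value of joint turntable between 0.3 and 0.8 rad), for 0.05 s.
At the end, for the whole second after the job is handed in: Bogies upright (0.1 rad) on the tray floor, within 30 mm (tray x) and 85 mm (tray y) of its centre, let go, at rest; turntable 1.0 to 1.095 rad, plunger below 3 mm; fork standing in its holder: tips within 12 mm of its centre, at most 14 mm above the table (x of bogie1 in the frame of tray between -0.03 and 0.03 m and y of bogie1 in the frame of tray between -0.085 and 0.085 m and z of each of bogie1, bogie2, bogie3 in the frame of tray below 0.006 m and angle between each of bogie1, bogie2, bogie3's own z axis and vertical below 0.1 rad and linear speed of each of bogie1, bogie2, bogie3, fork below 0.05 m/s and contact force between the fingers and bogie1 below 0.1 N and x of bogie2 in the frame of tray between -0.03 and 0.03 m and y of bogie2 in the frame of tray between -0.085 and 0.085 m and contact force between the fingers and bogie2 below 0.1 N and x of bogie3 in the frame of tray between -0.03 and 0.03 m and y of bogie3 in the frame of tray between -0.085 and 0.085 m and contact force between the fingers and bogie3 below 0.1 N and value of joint turntable between 1 and 1.095 rad and value of joint plunger below 0.003 m and horizontal distance between fork and holder below 0.012 m and z of fork in the frame of holder below 0.014 m and angle between fork's own z axis and vertical below 0.25 rad); the robot touches nothing.
It fails at once if a spring bar is pushed with the fingers (contact force between the fingers and bar1 above 2 N or contact force between the fingers and bar2 above 2 N or contact force between the fingers and bar3 above 2 N).
It fails at once if a bogie is wrenched up against its bar by the gripper ((contact force between the fingers and bogie1 above 5 N and contact force between bogie1 and bar1 above 22 N) or (contact force between the fingers and bogie2 above 5 N and contact force between bogie2 and bar2 above 22 N) or (contact force between the fingers and bogie3 above 5 N and contact force between bogie3 and bar3 above 22 N)).
It fails at once if a bystander (jar, wagon, screwdriver) is moved more than 30 mm (distance of any of paint_jar, wagon, screwdriver from where it was at the start of the episode above 0.03 m).
Of bogie1, bogie2, bogie3 only 2 to 3 are there at a start; the rules pass over those that are not, and their reading is None.
At some moment in a run one of bogie1, bogie2, bogie3 may be knocked a few centimetres aside while the robot is not near it.
Once in a run the grip may slacken for a moment while it holds something.
It also fails if it takes over 210 s, if anything falls off the work surface, if the arm or the gripper's body presses on something with over 40 N, if the wrist force passes 120 N, or if a joint passes its speed limit or range.

## Working session

There is one attempt and no reset: what is moved stays moved. The work goes in short steps, Python scripts to look and compute and a tool call to move; the robot and the scene stay as the last step left them, time stands still between calls to the robot, and variables do not carry over. Pictures are saved under pics/ and viewed, about 12 in all and at most 16, crops included, and the job is handed in when it is done.

Besides the shell and the picture viewer there is one more tool, called after "Emit:" by a JSON object that holds its "op" and its "data". arm_command: Moves the arm, as the interface text tells. Its arguments: {"type":"object","properties":{"commands":{"type":"array"}},"required":["commands"]}

```bash
ls; mkdir -p pics; cat > h.py <<'E'
import numpy as np, cv2
from plant import env
def cam(n):
    d=env.get_image(n); d['R']=np.array(d['orientation']).reshape(3,3); d['t']=np.array(d['xyz']); d['frame']=np.array(d['frame']); return d
def ray(d,u,v):
    r=d['R']@np.array([(u-d['cx'])/d['fx'],-(v-d['cy'])/d['fy'],-1.]); return r
def onz(d,u,v,z):
    r=ray(d,u,v); return d['t']+r*(z-d['t'][2])/r[2]
def proj(d,p):
    q=d['R'].T@(np.array(p)-d['t']); return np.array([d['cx']+d['fx']*q[0]/-q[2], d['cy']-d['fy']*q[1]/-q[2]])
def save(d,n,crop=None,s=1):
    f=d['frame']
    if crop: x0,y0,x1,y1=crop; f=f[y0:y1,x0:x1]
    cv2.imwrite('pics/'+n+'.png',cv2.resize(f,None,fx=s,fy=s,interpolation=cv2.INTER_CUBIC))
E
python3 - <<'E'
from h import *
for n in('top','scene'):
    d=cam(n); save(d,n+'0',s=1.42); print(n,{k:v for k,v in d.items() if k!='frame'})
s=env.observe(); print(s['ee_pos'],s['eef_rot'],s['contact_force'],s['width'])
E
```

```text
pics
top {'fx': 382.2740710549087, 'fy': 382.2740710549087, 'cx': 279.6162892687589, 'cy': 209.68210624726274, 'xyz': array([ 0.46307153, -0.04554098,  0.9851771 ]), 'orientation': array([[-0.02600713,  0.99272259, -0.11758188],
       [-0.99966015, -0.02561558,  0.00484024],
       [ 0.00179309,  0.1176678 ,  0.9930514 ]]), 'R': array([[-0.02600713,  0.99272259, -0.11758188],
       [-0.99966015, -0.02561558,  0.00484024],
       [ 0.00179309,  0.1176678 ,  0.9930514 ]]), 't': array([ 0.46307153, -0.04554098,  0.9851771 ])}
scene {'fx': 530.3233934858365, 'fy': 530.3233934858365, 'cx': 274.50749575259215, 'cy': 208.2678366594947, 'xyz': array([ 1.34104112, -0.46462323,  0.72502306]), 'orientation': array([[ 0.45554843, -0.52846065,  0.71638326],
       [ 0.88996248,  0.25134031, -0.38051915],
       [ 0.02103341,  0.81089913,  0.58480783]]), 'R': array([[ 0.45554843, -0.52846065,  0.71638326],
       [ 0.88996248,  0.25134031, -0.38051915],
       [ 0.02103341,  0.81089913,  0.58480783]]), 't': array([ 1.34104112, -0.46462323,  0.72502306])}
[0.21570861 0.53256509 0.24157128] [[ 9.26869634e-01 -5.78181260e-04  3.75382935e-01]
 [-3.75383380e-01 -1.48780101e-03  9.26868440e-01]
 [ 2.25971469e-05 -9.99998726e-01 -1.59603721e-03]] [-0.39152374  0.45203849  0.2976494 ] 0.0850320794507056
```

View pics/top0.png

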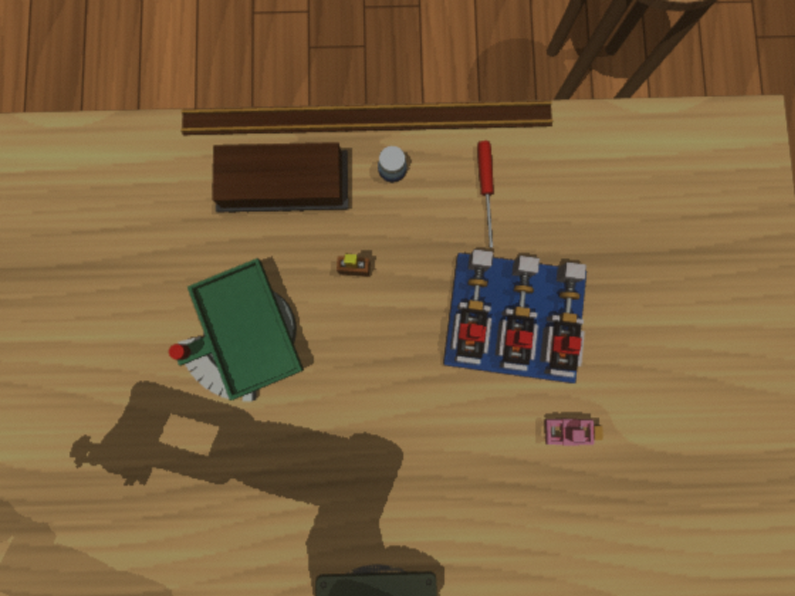

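View pics/scene0.png

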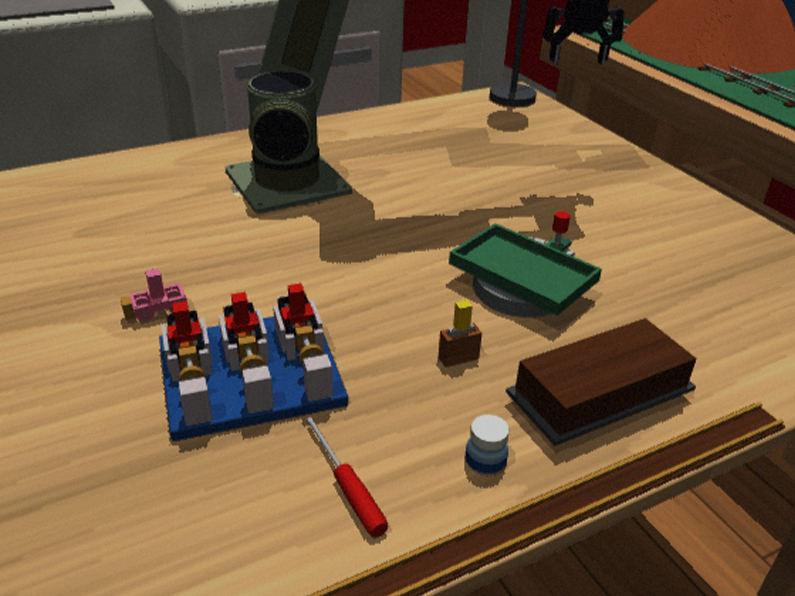

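The top view shows all three nests full: posts at about (471,335), (519,341) and (566,346) in the 1.42x picture. The fork stands in its holder at (352,263), the tray is turned, and its knob is at (179,352). The pink decoy is at (570,432). Next I measure them.

```bash
cat > m.py <<'E'
from h import *
def comps(d,lo,hi,amin=15,box=None):
    hsv=cv2.cvtColor(d['frame'],cv2.COLOR_BGR2HSV); m=cv2.inRange(hsv,lo,hi)
    if lo[0]==0 and hi[0]<=10: m|=cv2.inRange(hsv,(172,lo[1],lo[2]),(180,255,255))
    if box: k=np.zeros_like(m);x0,y0,x1,y1=box;k[y0:y1,x0:x1]=255;m&=k
    n,l,s,c=cv2.connectedComponentsWithStats(m)
    return [(c[i],s[i],(l==i).astype(np.uint8)) for i in range(1,n) if s[i,4]>=amin]
def rect(mask):
    p=cv2.findNonZero(mask); return cv2.minAreaRect(p)
E
python3 - <<'E'
from m import *
np.set_printoptions(precision=4,suppress=True)
d=cam('top');hsv=cv2.cvtColor(d['frame'],cv2.COLOR_BGR2HSV)
for nm,lo,hi,z in (('red',(0,150,80),(8,255,255),.1),('yellow',(24,120,100),(35,255,255),.1),('green',(65,100,30),(90,255,255),.058),('blue',(105,120,40),(125,255,255),.02),('white',(0,0,150),(180,40,255),.076)):
    for c,s,m in comps(d,lo,hi,12):
        r=rect(m); b=cv2.boxPoints(r)
        print(nm,c,s,'ctr',onz(d,*r[0],z)[:2]); 
        if s[4]>300 : print([tuple(onz(d,*q,z)[:2].round(4)) for q in b])
E
```

```text
red [341.5635 117.1517] [337  99  10  38 323] ctr [ 0.7869 -0.2042]
[(np.float64(0.8334), np.float64(-0.1954)), (np.float64(0.8329), np.float64(-0.2171)), (np.float64(0.7408), np.float64(-0.2129)), (np.float64(0.7414), np.float64(-0.1914))]
red [332.5885 233.7396] [323 228  19  13 192] ctr [ 0.5081 -0.1696]
red [365.5989 238.3559] [356 232  19  14 177] ctr [ 0.4962 -0.246 ]
red [399.4491 242.6766] [390 237  19  13 167] ctr [ 0.4833 -0.3234]
red [123.8    247.1789] [119 242  11  11  95] ctr [0.4906 0.3107]
yellow [246.4    181.8364] [242 179   9   7  55] ctr [0.6354 0.0275]
green [175.0125 232.3151] [ 140  187   72   93 3593] ctr [0.5223 0.2114]
[(np.float64(0.5925), np.float64(0.3084)), (np.float64(0.6378), np.float64(0.1878)), (np.float64(0.4532), np.float64(0.116)), (np.float64(0.41), np.float64(0.2344))]
green [145.9141 247.8203] [132 234  28  37 128] ctr [0.477  0.2608]
blue [357.7823 216.4965] [ 313  179   92   90 2453] ctr [ 0.5367 -0.2614]
[(np.float64(0.4571), np.float64(-0.1297)), (np.float64(0.6552), np.float64(-0.1633)), (np.float64(0.618), np.float64(-0.3959)), (np.float64(0.4214), np.float64(-0.3569))]
blue [407.0357 210.1964] [403 198   8  25 112] ctr [ 0.5688 -0.373 ]
white [275.6927 110.7951] [267 103  18  17 205] ctr [ 0.8165 -0.047 ]
white [339.4744 181.2949] [334 178  12   8  78] ctr [ 0.6356 -0.1964]
white [372.1884 185.8406] [367 182  11   8  69] ctr [ 0.6237 -0.2745]
white [405.3974 190.4872] [400 187  12   8  78] ctr [ 0.6094 -0.3546]
white [145.3493 263.2206] [131 252  26  25 272] ctr [0.4519 0.2696]
white [173.6    279.8667] [171 278   6   4  15] ctr [0.4125 0.2029]
```

```bash
cat > ov.py <<'E'
from m import *
def boxpts(o,th,x0,x1,y0,y1,z):
    c,s=np.cos(th),np.sin(th)
    return [np.array([o[0]+c*x-s*y,o[1]+s*x+c*y,z]) for x,y in((x0,y0),(x1,y0),(x1,y1),(x0,y1))]
def crop(d,box,s,polys):
    x0,y0,x1,y1=box; f=cv2.resize(d['frame'][y0:y1,x0:x1],None,fx=s,fy=s,interpolation=cv2.INTER_CUBIC)
    for P,col in polys:
        q=np.array([(proj(d,p)-[x0-.5,y0-.5])*s for p in P]); cv2.polylines(f,[np.int32(q*8)],len(P)>1,col,1,cv2.LINE_AA,3)
    return f
E
python3 - <<'E'
from ov import *
t=cam('top');s=cam('scene')
o=(.5252,-.2590);th=np.radians(-9.4);W=(0,255,0)
P=[(boxpts(o,th,-40,-20,0,0,0),W)]*0
for y in(-.08,0,.08):
    P+=[(boxpts(o,th,-.04,-.02,y-.01,y+.01,.1065),W),(boxpts(o,th,.086,.112,y-.017,y+.017,.076),(0,255,255)),(boxpts(o,th,.054,.062,y-.017,y+.017,.054),(255,0,255))]
P+=[(boxpts(o,th,-.09,.115,-.1175,.1175,.02),W)]
h=(.632,.0275)
H=[(boxpts(h,0,-.0125,.0125,-.0275,.0275,.05),W),(boxpts(h,0,-.008,.008,-.01,.01,.1),(255,0,255))]
a=crop(t,(305,170,425,275),3.3,P);b=crop(s,(105,190,255,315),2.6,P)
c=crop(t,(230,170,270,200),9,H);e=crop(s,(300,200,350,265),4.5,H)
out=np.zeros((640,800,3),np.uint8)
for im,(x,y) in((a,(0,0)),(b,(400,0)),(c,(0,350)),(e,(400,340))):
    hh=min(im.shape[0],640-y);ww=min(im.shape[1],800-x);out[y:y+hh,x:x+ww]=im[:hh,:ww]
cv2.imwrite('pics/c1.png',out[:600] if 0 else cv2.resize(out,(750,600)))
E
```

```text
(no output)
```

View pics/c1.png

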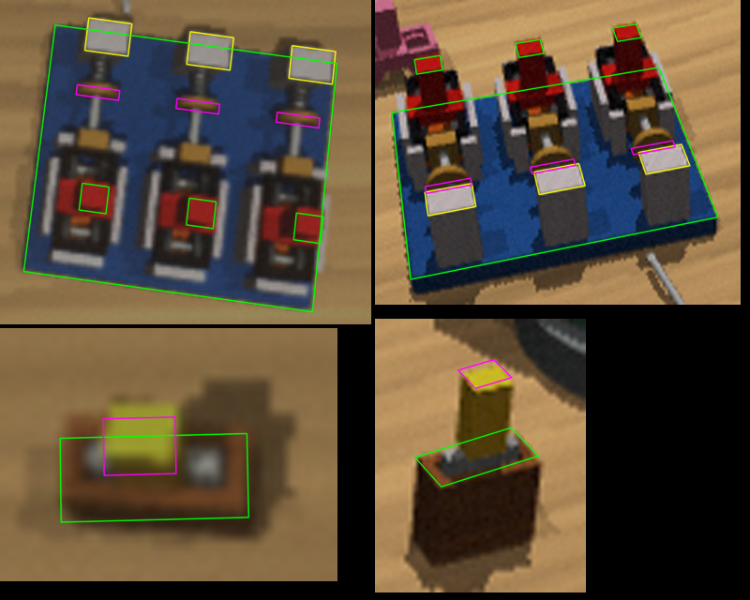

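The rack model (origin (0.525,-0.259), yaw -9.4°) fits both views. The fork guess is about 4 mm too low in x. I'll refine the fork and holder, the knob and the tray by triangulating.

```bash
cat >> h.py <<'E'
def tri(obs):
    A=np.zeros((3,3));b=np.zeros(3)
    for d,(u,v) in obs:
        r=ray(d,u,v);r/=np.linalg.norm(r);M=np.eye(3)-np.outer(r,r);A+=M;b+=M@d['t']
    p=np.linalg.solve(A,b); return p,[np.round(proj(d,p)-[u,v],2) for d,(u,v) in obs]
E
python3 - <<'E'
from m import *
np.set_printoptions(precision=4,suppress=True)
t=cam('top');s=cam('scene')
f=t['frame'];print(f[176:190,240:254].tolist() if 0 else '')
for n,d,box in(('top',t,(236,172,262,192)),('scene',s,(310,205,345,262))):
    hsv=cv2.cvtColor(d['frame'],cv2.COLOR_BGR2HSV);x0,y0,x1,y1=box
    print(n,'V where yellow');h=hsv[y0:y1,x0:x1]
    m=(h[...,0]>22)&(h[...,0]<36)&(h[...,1]>130)
    V=np.where(m,h[...,2],0); print('\n'.join(' '.join('%3d'%v for v in r) for r in V[V.any(1)]), 'row0',y0+np.argmax(V.any(1)),'col0',x0)
# knob
for n,d,box in(('top',t,(110,235,140,260)),('scene',s,(380,140,410,185))):
    for c,st,m in comps(d,(0,120,50),(10,255,255),20,box): print('knob',n,c,st)
for c,st,m in comps(s,(65,80,30),(95,255,255),60,(300,140,440,230)): print('tray scene',c,st)
E
```

```text
top V where yellow
  0   0   0   0   0   0   0 140 140 145 146 144 149 149 145 108   0   0   0   0   0   0   0   0   0   0
  0   0   0   0   0   0   0 144 150 152 152 155 150 152 147  93   0   0   0   0   0   0   0   0   0   0
  0   0   0   0   0   0   0 147 153 153 151 153 153 151 144  85   0   0   0   0   0   0   0   0   0   0
  0   0   0   0   0   0 132 150 153 153 152 153 154 151 132  79   0   0   0   0   0   0   0   0   0   0
  0   0   0   0   0   0 136 151 152 152 154 154 152 151 127  75   0   0   0   0   0   0   0   0   0   0
  0   0   0   0   0   0   0 147 148 147 148 148 151 147 123  76   0   0   0   0   0   0   0   0   0   0
  0   0   0   0   0   0   0  95 100  97  97 107 128 130 104   0   0   0   0   0   0   0   0   0   0   0
  0   0   0   0   0   0   0   0   0   0   0   0  87  89  77   0   0   0   0   0   0   0   0   0   0   0 row0 179 col0 236
scene V where yellow
  0   0   0   0   0   0   0   0   0   0   0   0   0   0   0   0   0 174 193 194   0   0   0   0   0   0   0   0   0   0   0   0   0   0   0
  0   0   0   0   0   0   0   0   0   0   0   0   0 195 195 198 200 19
[... 809 characters left out ...]
   0   0   0   0   0   0   0   0  78   0   0   0   0   0   0   0   0   0   0   0   0   0   0   0   0
  0   0   0   0   0   0   0   0   0   0  71   0   0   0   0   0   0   0   0   0   0   0   0   0   0   0   0   0   0   0   0   0   0   0   0
  0   0   0   0   0   0   0   0   0   0  71   0   0   0   0   0   0   0   0  77   0   0   0   0   0   0   0   0   0   0   0   0   0   0   0
  0   0   0   0   0   0   0   0   0   0   0   0   0   0  74   0   0   0   0   0   0   0   0   0   0   0   0   0   0   0   0   0   0   0   0 row0 211 col0 310
knob top [124.2727 247.1727] [119 242  12  11 110]
knob scene [394.8528 155.7301] [389 148  13  16 163]
tray scene [370.0554 187.4056] [ 317  158  106   63 3067]
```

```bash
python3 - <<'E'
from m import *
np.set_printoptions(precision=4,suppress=True)
t=cam('top');s=cam('scene')
print('fork top',tri([(t,(246.6,181.8)),(s,(326.4,213.3))]), onz(t,246.6,181.8,.1),onz(s,326.4,213.3,.1))
print('knob',onz(t,124.0,247.2,.1),onz(t,124.3,247.2,.092),onz(s,394.85,155.73,.085))
# holder top edges in top view: hue listing
for n,d,box in(('top',t,(232,172,268,198)),):
    hsv=cv2.cvtColor(d['frame'],cv2.COLOR_BGR2HSV);x0,y0,x1,y1=box
    print('\n'.join(' '.join('%3d'%v for v in r) for r in hsv[y0:y1,x0:x1,2]))
# tray corners: hull -> 4-gon
for n,d in(('top',t),('scene',s)):
    m=max(comps(d,(65,80,30),(95,255,255),60),key=lambda c:c[1][4])[2]
    h=cv2.convexHull(max(cv2.findContours(m,0,cv2.CHAIN_APPROX_NONE)[0],key=len)); 
    a=cv2.approxPolyDP(h,4,True)[:,0]; print(n,a.tolist(),[tuple(onz(d,*p,.058)[:2].round(4)) for p in a])
E
```

```text
fork top (array([0.636 , 0.0265, 0.1009]), [array([-0.24, -0.12]), array([-0.31,  0.03])]) [0.6359 0.026  0.1   ] [0.6352 0.0278 0.1   ]
knob [0.4901 0.3107 0.1   ] [0.4904 0.3132 0.092 ] [0.4888 0.3133 0.085 ]
140 140 142 141 140 140 140 140 139 139 139 139 140 140 139 140 139 138 138 138 137 138 138 138 138 138 138 138 136 136 138 138 137 136 137 135
138 139 138 138 138 136 138 137 137 136 136 136 135 135 136 137 135 135 135 136 135 135 135 134 136 134 132 133 133 133 133 133 135 134 133 132
136 136 135 134 135 135 134 136 135 134 135 134 134 133 134 133 133 133 132 132 132 133 132 134 132 131 131 134 132 132 131 134 133 131 133 132
133 133 134 133 132 133 133 130 134 131 131 131 131 132 134 133 133 132 131 132 131 130 128 127 127 128 128 127 127 128 133 132 132 132 133 132
134 134 133 135 134 136 135 135 135 136 134 133 134 135 133 135 135 136 134 133 135 131 103  93  94  91  95  94  94  99 128 133 136 136 135 135
137 138 136 138 138 137 139 138 138 137 138 134 134 135 137 136 137 138 139 138 134 130  93  81  80  79  80  80  79  87 127 137 137 137 138 138
142 141 140 141 140 141 1
[... 2759 characters left out ...]
141 141 141 140 139 140 140 141 141 140 140 138 140 140 138 138 140 137 139 138 137 141 136 136
top [[181, 186], [210, 259], [162, 280], [127, 255], [140, 205]] [(np.float64(0.6377), np.float64(0.1909)), (np.float64(0.4578), np.float64(0.1204)), (np.float64(0.411), np.float64(0.2352)), (np.float64(0.4725), np.float64(0.32)), (np.float64(0.5932), np.float64(0.2908))]
scene [[317, 177], [350, 158], [400, 169], [422, 192], [390, 220], [317, 184]] [(np.float64(0.4551), np.float64(0.1168)), (np.float64(0.4142), np.float64(0.2369)), (np.float64(0.5099), np.float64(0.3178)), (np.float64(0.6116), np.float64(0.3007)), (np.float64(0.6659), np.float64(0.1696)), (np.float64(0.4809), np.float64(0.1014))]
```

Emit:
{"op": "arm_command", "data": {"commands": [{"tx": 0.7, "ty": -0.843, "rz": -0.612, "jaw": 1}, {"tx": 0.7, "ty": -0.843, "rz": -0.612, "jaw": 1}, {"tx": 0.7, "ty": -0.843, "rz": -0.612, "jaw": 1}, {"tx": 0.7, "ty": -0.843, "rz": -0.612, "jaw": 1}, {"tx": 0.7, "ty": -0.843, "rz": -0.612, "jaw": 1}, {"tx": 0.7, "ty": -0.843, "rz": -0.612, "jaw": 1}, {"tx": 0.7, "ty": -0.843, "rz": -0.612, "jaw": 1}]}}

```text
invalid input at $.commands[0]: expected keys tx, ty, tz, rx, ry, rz, jaw
```

Emit:
{"op": "arm_command", "data": {"commands": [{"tx": 0.7, "ty": -0.843, "tz": -0.2, "jaw": 1}, {"tx": 0.7, "ty": -0.843, "tz": -0.2, "jaw": 1}, {"tx": 0.7, "ty": -0.843, "tz": -0.2, "jaw": 1}, {"tx": 0.7, "ty": -0.843, "tz": -0.2, "jaw": 1}, {"tx": 0.7, "ty": -0.843, "tz": -0.2, "jaw": 1}, {"tx": 0.7, "ty": -0.843, "tz": -0.2, "jaw": 1}, {"tx": 0.7, "ty": -0.843, "tz": -0.2, "jaw": 1}, {"tx": 0.7, "ty": -0.843, "tz": -0.2, "jaw": 1}]}}

```text
invalid input at $.commands[0]: expected keys tx, ty, tz, rx, ry, rz, jaw
```

Emit:
{"op": "arm_command", "data": {"commands": [{"tx": 0.7, "ty": -0.843, "tz": 0, "rx": 0, "ry": 0, "rz": -0.612, "jaw": 1}, {"tx": 0.7, "ty": -0.843, "tz": 0, "rx": 0, "ry": 0, "rz": -0.612, "jaw": 1}, {"tx": 0.7, "ty": -0.843, "tz": 0, "rx": 0, "ry": 0, "rz": -0.612, "jaw": 1}, {"tx": 0.7, "ty": -0.843, "tz": 0, "rx": 0, "ry": 0, "rz": -0.612, "jaw": 1}, {"tx": 0.7, "ty": -0.843, "tz": 0, "rx": 0, "ry": 0, "rz": -0.612, "jaw": 1}, {"tx": 0.7, "ty": -0.843, "tz": 0, "rx": 0, "ry": 0, "rz": -0.612, "jaw": 1}, {"tx": 0.7, "ty": -0.843, "tz": 0, "rx": 0, "ry": 0, "rz": -0.612, "jaw": 1}]}}

```text
time: 1.32
ee_pos: [0.4269, 0.2786, 0.2424]
eef_rot: [[-0.104, 0.0, 0.995], [-0.995, -0.0, -0.104], [0.0, -1.0, 0.0]]
contact_force: [-0.5, 1.0, 0.1]
width: 0.0852
```

Emit:
{"op": "arm_command", "data": {"commands": [{"tx": 0.7, "ty": -0.843, "tz": -0.2, "rx": 0, "ry": 0, "rz": 0, "jaw": 1}, {"tx": 0.7, "ty": -0.843, "tz": -0.2, "rx": 0, "ry": 0, "rz": 0, "jaw": 1}, {"tx": 0.7, "ty": -0.843, "tz": -0.2, "rx": 0, "ry": 0, "rz": 0, "jaw": 1}, {"tx": 0.7, "ty": -0.843, "tz": -0.2, "rx": 0, "ry": 0, "rz": 0, "jaw": 1}, {"tx": 0.7, "ty": -0.843, "tz": -0.2, "rx": 0, "ry": 0, "rz": 0, "jaw": 1}, {"tx": 0.7, "ty": -0.843, "tz": -0.2, "rx": 0, "ry": 0, "rz": 0, "jaw": 1}, {"tx": 0.7, "ty": -0.843, "tz": -0.2, "rx": 0, "ry": 0, "rz": 0, "jaw": 1}, {"tx": 0.7, "ty": -0.843, "tz": -0.2, "rx": 0, "ry": 0, "rz": 0, "jaw": 1}]}}

```text
time: 2.33
ee_pos: [0.635, 0.0285, 0.1827]
eef_rot: [[-0.095, -0.0, 0.996], [-0.996, 0.001, -0.095], [-0.001, -1.0, -0.0]]
contact_force: [0.5, -0.4, -0.5]
width: 0.0854
```

Emit:
{"op": "arm_command", "data": {"commands": [{"tx": 0, "ty": 0, "tz": -0.2, "rx": 0, "ry": 0, "rz": 0, "jaw": 1}, {"tx": 0, "ty": 0, "tz": -0.38, "rx": 0, "ry": 0, "rz": 0, "jaw": 1}, {"tx": 0, "ty": 0, "tz": -0.38, "rx": 0, "ry": 0, "rz": 0, "jaw": 1}, {"tx": 0, "ty": 0, "tz": -0.38, "rx": 0, "ry": 0, "rz": 0, "jaw": -1}, {"tx": 0, "ty": 0, "tz": -0.38, "rx": 0, "ry": 0, "rz": 0, "jaw": -1}, {"tx": 0, "ty": 0, "tz": -0.38, "rx": 0, "ry": 0, "rz": 0, "jaw": -1}, {"tx": 0, "ty": 0, "tz": -0.38, "rx": 0, "ry": 0, "rz": 0, "jaw": -1}, {"tx": 0, "ty": 0, "tz": -0.38, "rx": 0, "ry": 0, "rz": 0, "jaw": -1}]}}

```text
time: 3.32
ee_pos: [0.6361, 0.0272, 0.0696]
eef_rot: [[-0.096, 0.001, 0.995], [-0.995, 0.0, -0.096], [-0.0, -1.0, 0.001]]
contact_force: [-1.2, -0.7, 5.1]
width: 0.0152
```

Emit:
{"op": "arm_command", "data": {"commands": [{"tx": 0, "ty": 0, "tz": 0.2, "rx": 0, "ry": 0, "rz": 0, "jaw": -1}, {"tx": 0, "ty": 0, "tz": 0.4, "rx": 0, "ry": 0, "rz": 0, "jaw": -1}, {"tx": 0, "ty": 0, "tz": 0.4, "rx": 0, "ry": 0, "rz": 0, "jaw": -1}, {"tx": -0.194, "ty": -0.712, "tz": 0.4, "rx": 0, "ry": 0, "rz": -0.0325, "jaw": -1}, {"tx": -0.194, "ty": -0.712, "tz": 0.4, "rx": 0, "ry": 0, "rz": -0.0325, "jaw": -1}, {"tx": -0.194, "ty": -0.712, "tz": 0.4, "rx": 0, "ry": 0, "rz": -0.0325, "jaw": -1}, {"tx": -0.194, "ty": -0.712, "tz": 0.4, "rx": 0, "ry": 0, "rz": -0.0325, "jaw": -1}, {"tx": -0.194, "ty": -0.712, "tz": 0.4, "rx": 0, "ry": 0, "rz": -0.0325, "jaw": -1}, {"tx": -0.194, "ty": -0.712, "tz": 0.4, "rx": 0, "ry": 0, "rz": -0.0325, "jaw": -1}]}}

```text
time: 4.45
ee_pos: [0.5773, -0.1858, 0.1873]
eef_rot: [[-0.163, -0.001, 0.987], [-0.987, 0.001, -0.163], [-0.001, -1.0, -0.002]]
contact_force: [0.4, -0.6, -1.2]
width: 0.0152
```

```bash
python3 - <<'E'
from ov import *
t=cam('top');s=cam('scene');e=env.observe();print(e['ee_pos'],e['width'])
save(s,'c2',(110,120,360,310),3)
E
```

```text
[ 0.57771409 -0.18525347  0.18776821] 0.015422029736137655
```

View pics/c2.png

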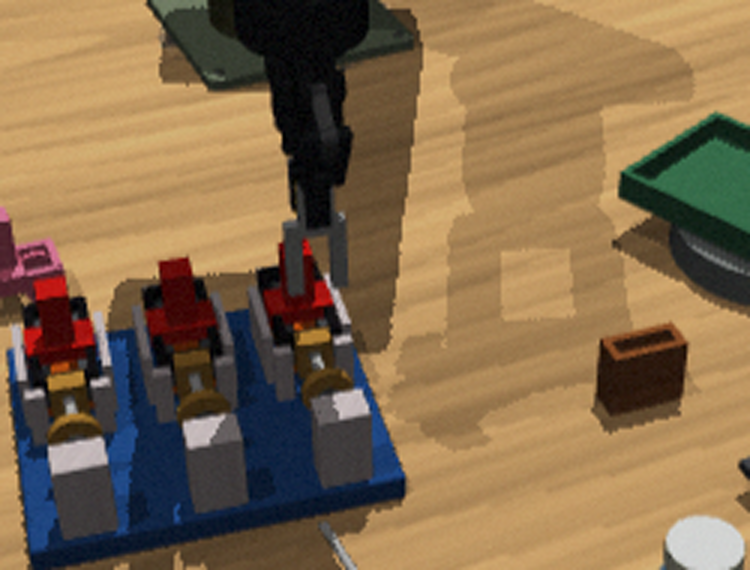

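The fork is upright in the fingers, with prong tips at crop (293,290) and (340,283). I'll check the tip position against the bar.

```bash
python3 - <<'E'
from h import *
s=cam('scene')
for z in(.122,.126): print(onz(s,110+316.5/3-.33,120+287/3-.33,z))
h=np.array([644/3,345/3]);print('holder top ctr',onz(s,110+h[0],120+h[1]-.3,.05))
c=[(600,337),(675,325),(686,343),(609,357)];P=[onz(s,110+x/3-.3,120+y/3-.3,.05)[:2] for x,y in c];print(np.round(P,4),np.mean(P,0))
E
```

```text
[ 0.57430592 -0.18468574  0.122     ]
[ 0.57939187 -0.18654264  0.126     ]
holder top ctr [0.64032465 0.02511643 0.05      ]
[[ 0.6195  0.0019]
 [ 0.6304  0.0556]
 [ 0.6506  0.0517]
 [ 0.6409 -0.0036]] [0.6353519 0.0263993]
```

Emit:
{"op": "arm_command", "data": {"commands": [{"tx": 0, "ty": 0, "tz": -0.2, "rx": 0, "ry": 0, "rz": 0, "jaw": -1}, {"tx": 0, "ty": 0, "tz": -0.32, "rx": 0, "ry": 0, "rz": 0, "jaw": -1}, {"tx": 0, "ty": 0, "tz": -0.32, "rx": 0, "ry": 0, "rz": 0, "jaw": -1}, {"tx": 0.03, "ty": -0.005, "tz": -0.32, "rx": 0, "ry": 0, "rz": 0, "jaw": -1}, {"tx": 0.055, "ty": -0.009, "tz": -0.32, "rx": 0, "ry": 0, "rz": 0, "jaw": -1}, {"tx": 0.075, "ty": -0.012, "tz": -0.32, "rx": 0, "ry": 0, "rz": 0, "jaw": -1}, {"tx": 0.087, "ty": -0.014, "tz": -0.32, "rx": 0, "ry": 0, "rz": 0, "jaw": -1}, {"tx": 0.087, "ty": -0.014, "tz": -0.32, "rx": 0, "ry": 0, "rz": 0, "jaw": -1}, {"tx": 0.087, "ty": -0.014, "tz": -0.32, "rx": 0, "ry": 0, "rz": 0, "jaw": -1}]}}

```text
time: 5.72
ee_pos: [0.6021, -0.1901, 0.094]
eef_rot: [[-0.163, -0.004, 0.987], [-0.987, 0.001, -0.163], [-0.0, -1.0, -0.004]]
contact_force: [-8.0, 2.0, 3.1]
width: 0.0153
```

```bash
python3 - <<'E'
from h import *
s=cam('scene');e=env.observe();print(e['ee_pos'],e['contact_force'],e['wrist_torque'])
save(s,'c3',(130,150,270,310),3.5)
E
```

```text
[ 0.6020812  -0.19008999  0.09397394] [-8.50673445  1.52458127  4.27976894] [ 0.3528128   1.47476824 -0.00409953]
```

View pics/c3.png

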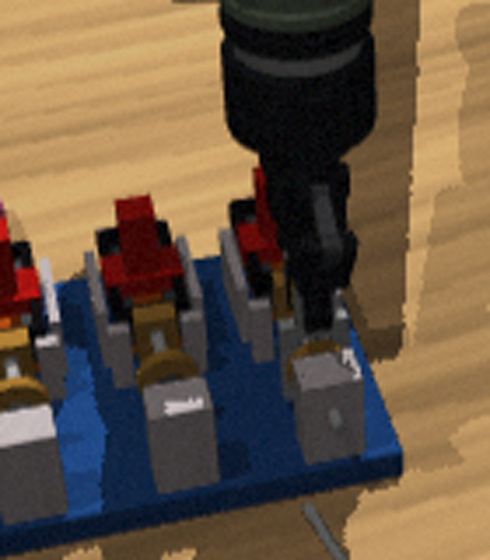

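Emit:
{"op": "arm_command", "data": {"commands": [{"tx": -0.05, "ty": 0.008, "tz": 0, "rx": 0, "ry": 0, "rz": 0, "jaw": -1}, {"tx": -0.06, "ty": 0.01, "tz": 0.0, "rx": 0, "ry": 0, "rz": 0, "jaw": -1}, {"tx": -0.06, "ty": 0.01, "tz": 0.2, "rx": 0, "ry": 0, "rz": 0, "jaw": -1}, {"tx": -0.087, "ty": 0.014, "tz": 0.32, "rx": 0, "ry": 0, "rz": 0, "jaw": -1}, {"tx": -0.087, "ty": 0.014, "tz": 0.32, "rx": 0, "ry": 0, "rz": 0, "jaw": -1}, {"tx": -0.13, "ty": -0.249, "tz": 0.32, "rx": 0, "ry": 0, "rz": 0, "jaw": -1}, {"tx": -0.13, "ty": -0.249, "tz": 0.32, "rx": 0, "ry": 0, "rz": 0, "jaw": -1}, {"tx": -0.13, "ty": -0.249, "tz": 0.32, "rx": 0, "ry": 0, "rz": 0, "jaw": -1}, {"tx": -0.13, "ty": -0.249, "tz": 0.15, "rx": 0, "ry": 0, "rz": 0, "jaw": -1}, {"tx": -0.13, "ty": -0.249, "tz": 0, "rx": 0, "ry": 0, "rz": 0, "jaw": -1}]}}

```text
time: 7.02
ee_pos: [0.5651, -0.2638, 0.091]
eef_rot: [[-0.162, 0.001, 0.987], [-0.987, 0.001, -0.162], [-0.001, -1.0, 0.001]]
contact_force: [0.4, -0.8, -1.3]
width: 0.0153
```

Emit:
{"op": "arm_command", "data": {"commands": [{"tx": 0, "ty": 0, "tz": 0, "rx": 0, "ry": 0, "rz": 0, "jaw": -1}, {"tx": 0.03, "ty": -0.005, "tz": 0, "rx": 0, "ry": 0, "rz": 0, "jaw": -1}, {"tx": 0.055, "ty": -0.009, "tz": 0, "rx": 0, "ry": 0, "rz": 0, "jaw": -1}, {"tx": 0.075, "ty": -0.012, "tz": 0, "rx": 0, "ry": 0, "rz": 0, "jaw": -1}, {"tx": 0.087, "ty": -0.014, "tz": 0, "rx": 0, "ry": 0, "rz": 0, "jaw": -1}, {"tx": 0.087, "ty": -0.014, "tz": 0, "rx": 0, "ry": 0, "rz": 0, "jaw": -1}, {"tx": 0.087, "ty": -0.014, "tz": 0, "rx": 0, "ry": 0, "rz": 0, "jaw": -1}]}}

```text
time: 7.9
ee_pos: [0.5892, -0.2689, 0.094]
eef_rot: [[-0.163, -0.004, 0.987], [-0.987, 0.001, -0.163], [-0.0, -1.0, -0.004]]
contact_force: [-8.5, 2.3, 1.2]
width: 0.0155
```

Same force signature. Now bar 1.

Emit:
{"op": "arm_command", "data": {"commands": [{"tx": -0.05, "ty": 0.008, "tz": 0, "rx": 0, "ry": 0, "rz": 0, "jaw": -1}, {"tx": -0.06, "ty": 0.01, "tz": 0.0, "rx": 0, "ry": 0, "rz": 0, "jaw": -1}, {"tx": -0.06, "ty": 0.01, "tz": 0.2, "rx": 0, "ry": 0, "rz": 0, "jaw": -1}, {"tx": -0.087, "ty": 0.014, "tz": 0.32, "rx": 0, "ry": 0, "rz": 0, "jaw": -1}, {"tx": -0.087, "ty": 0.014, "tz": 0.32, "rx": 0, "ry": 0, "rz": 0, "jaw": -1}, {"tx": -0.13, "ty": -0.249, "tz": 0.32, "rx": 0, "ry": 0, "rz": 0, "jaw": -1}, {"tx": -0.13, "ty": -0.249, "tz": 0.32, "rx": 0, "ry": 0, "rz": 0, "jaw": -1}, {"tx": -0.13, "ty": -0.249, "tz": 0.32, "rx": 0, "ry": 0, "rz": 0, "jaw": -1}, {"tx": -0.13, "ty": -0.249, "tz": 0.15, "rx": 0, "ry": 0, "rz": 0, "jaw": -1}, {"tx": -0.13, "ty": -0.249, "tz": 0, "rx": 0, "ry": 0, "rz": 0, "jaw": -1}]}}

```text
time: 9.15
ee_pos: [0.5523, -0.3426, 0.091]
eef_rot: [[-0.162, 0.001, 0.987], [-0.987, 0.001, -0.162], [-0.001, -1.0, 0.001]]
contact_force: [0.1, 0.2, -2.5]
width: 0.0158
```

Emit:
{"op": "arm_command", "data": {"commands": [{"tx": 0, "ty": 0, "tz": 0, "rx": 0, "ry": 0, "rz": 0, "jaw": -1}, {"tx": 0.03, "ty": -0.005, "tz": 0, "rx": 0, "ry": 0, "rz": 0, "jaw": -1}, {"tx": 0.055, "ty": -0.009, "tz": 0, "rx": 0, "ry": 0, "rz": 0, "jaw": -1}, {"tx": 0.075, "ty": -0.012, "tz": 0, "rx": 0, "ry": 0, "rz": 0, "jaw": -1}, {"tx": 0.087, "ty": -0.014, "tz": 0, "rx": 0, "ry": 0, "rz": 0, "jaw": -1}, {"tx": 0.087, "ty": -0.014, "tz": 0, "rx": 0, "ry": 0, "rz": 0, "jaw": -1}, {"tx": 0.087, "ty": -0.014, "tz": 0, "rx": 0, "ry": 0, "rz": 0, "jaw": -1}]}}

```text
time: 10.02
ee_pos: [0.5763, -0.3479, 0.0941]
eef_rot: [[-0.163, -0.004, 0.987], [-0.987, 0.001, -0.163], [-0.0, -1.0, -0.004]]
contact_force: [-7.1, 1.0, 1.3]
width: 0.0155
```

Emit:
{"op": "arm_command", "data": {"commands": [{"tx": -0.05, "ty": 0.008, "tz": 0, "rx": 0, "ry": 0, "rz": 0, "jaw": -1}, {"tx": -0.06, "ty": 0.01, "tz": 0.0, "rx": 0, "ry": 0, "rz": 0, "jaw": -1}, {"tx": -0.06, "ty": 0.01, "tz": 0.2, "rx": 0, "ry": 0, "rz": 0, "jaw": -1}, {"tx": -0.087, "ty": 0.014, "tz": 0.35, "rx": 0, "ry": 0, "rz": 0, "jaw": -1}, {"tx": -0.087, "ty": 0.014, "tz": 0.35, "rx": 0, "ry": 0, "rz": 0, "jaw": -1}, {"tx": 0, "ty": 0.7, "tz": 0.35, "rx": 0, "ry": 0, "rz": 0, "jaw": -1}, {"tx": 0, "ty": 0.7, "tz": 0.35, "rx": 0, "ry": 0, "rz": 0, "jaw": -1}, {"tx": 0, "ty": 0.7, "tz": 0.35, "rx": 0, "ry": 0, "rz": 0, "jaw": -1}, {"tx": 0, "ty": 0.7, "tz": 0.35, "rx": 0, "ry": 0, "rz": 0, "jaw": -1}]}}

```text
time: 11.15
ee_pos: [0.5786, -0.135, 0.1971]
eef_rot: [[-0.16, 0.0, 0.987], [-0.987, 0.001, -0.16], [-0.001, -1.0, 0.0]]
contact_force: [-0.5, -0.2, -1.3]
width: 0.0153
```

```bash
python3 - <<'E'
from h import *
s=cam('scene');e=env.observe();print(e['ee_pos'],e['eef_rot'],e['width'])
save(s,'c4',(100,150,300,320),3.5)
E
```

```text
[ 0.5787944  -0.13415288  0.19711018] [[-1.59557938e-01  5.30087973e-04  9.87188424e-01]
 [-9.87186461e-01  1.97935275e-03 -1.59558683e-01]
 [-2.03857426e-03 -9.99997901e-01  2.07474228e-04]] 0.015530115689297085
```

View pics/c4.png

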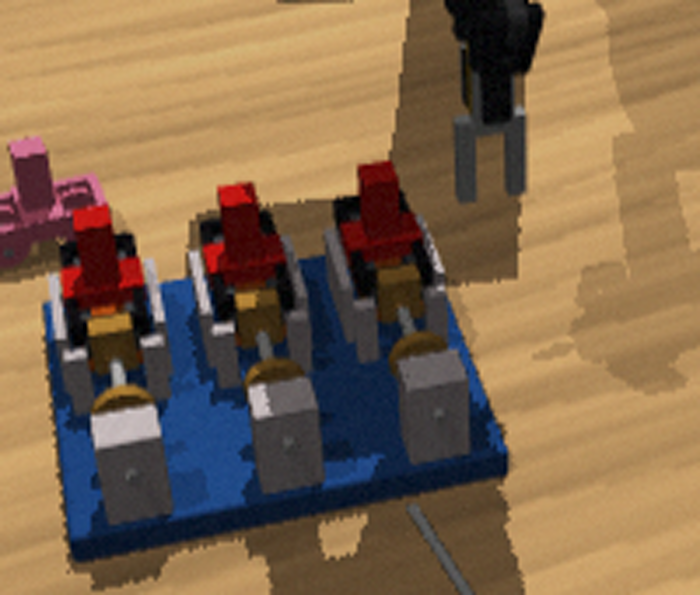

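All three posts stand about 9 mm higher and the shafts show behind the blocks, so all three bogies are free. Next the fork goes back to its holder.

Emit:
{"op": "arm_command", "data": {"commands": [{"tx": 0.192, "ty": 0.553, "tz": 0, "rx": 0, "ry": 0, "rz": 0.012, "jaw": -1}, {"tx": 0.192, "ty": 0.553, "tz": 0, "rx": 0, "ry": 0, "rz": 0.012, "jaw": -1}, {"tx": 0.192, "ty": 0.553, "tz": 0, "rx": 0, "ry": 0, "rz": 0.012, "jaw": -1}, {"tx": 0.192, "ty": 0.553, "tz": -0.1, "rx": 0, "ry": 0, "rz": 0.012, "jaw": -1}, {"tx": 0.192, "ty": 0.553, "tz": -0.2, "rx": 0, "ry": 0, "rz": 0.012, "jaw": -1}, {"tx": 0.192, "ty": 0.553, "tz": -0.2, "rx": 0, "ry": 0, "rz": 0.012, "jaw": -1}, {"tx": 0.192, "ty": 0.553, "tz": -0.2, "rx": 0, "ry": 0, "rz": 0.012, "jaw": -1}]}}

```text
time: 12.08
ee_pos: [0.6366, 0.0267, 0.1383]
eef_rot: [[-0.139, 0.002, 0.99], [-0.99, -0.0, -0.139], [-0.0, -1.0, 0.002]]
contact_force: [-0.2, -0.2, -1.4]
width: 0.0153
```

```bash
python3 - <<'E'
from h import *
s=cam('scene');t=cam('top');e=env.observe();print(e['ee_pos'],e['width'])
a=cv2.resize(s['frame'][185:265,295:360],None,fx=6,fy=6,interpolation=2);b=cv2.resize(t['frame'][160:205,220:275],None,fx=5.5,fy=5.5,interpolation=2)
o=np.zeros((480,700,3),np.uint8);o[:480,:390]=a;o[:b.shape[0],392:392+b.shape[1]]=b;cv2.imwrite('pics/c5.png',o)
E
```

```text
[0.63672063 0.02687986 0.13896276] 0.015094383621420711
```

View pics/c5.png

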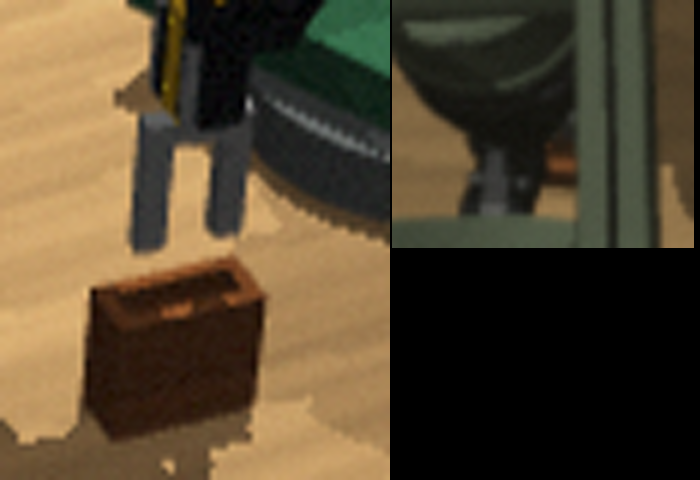

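```bash
python3 - <<'E'
from h import *
s=cam('scene')
f=lambda x,y,z: onz(s,295+x/6-.42,185+y/6-.42,z)[:2].round(4)
print('prongs front',[f(x,y,.075) for x,y in((133,252),(166,248),(206,235),(242,233))])
print('holder',[f(x,y,.05) for x,y in((92,290),(235,257),(267,292),(123,325))], 'holder mean',np.mean([f(x,y,.05) for x,y in((92,290),(235,257),(267,292),(123,325))],0))
E
```

```text
prongs front [array([0.6371, 0.0063]), array([0.64  , 0.0174]), array([0.6397, 0.0333]), array([0.644 , 0.0449])]
holder [array([0.6222, 0.0008]), array([0.6277, 0.0549]), array([0.6491, 0.0544]), array([0.6431, 0.0007])] holder mean [0.635525 0.0277  ]
```

Emit:
{"op": "arm_command", "data": {"commands": [{"tx": -0.002, "ty": 0.002, "tz": -0.07, "rx": 0, "ry": 0, "rz": 0.01, "jaw": -1}, {"tx": -0.002, "ty": 0.002, "tz": -0.12, "rx": 0, "ry": 0, "rz": 0.01, "jaw": -1}, {"tx": -0.002, "ty": 0.002, "tz": -0.17, "rx": 0, "ry": 0, "rz": 0.01, "jaw": -1}, {"tx": -0.002, "ty": 0.002, "tz": -0.2, "rx": 0, "ry": 0, "rz": 0.01, "jaw": -1}, {"tx": -0.002, "ty": 0.002, "tz": -0.22, "rx": 0, "ry": 0, "rz": 0.01, "jaw": -1}, {"tx": -0.002, "ty": 0.002, "tz": -0.22, "rx": 0, "ry": 0, "rz": 0.01, "jaw": -1}]}}

```text
time: 12.98
ee_pos: [0.6349, 0.0281, 0.071]
eef_rot: [[-0.118, -0.0, 0.993], [-0.993, -0.0, -0.118], [0.0, -1.0, -0.0]]
contact_force: [-0.3, 0.7, -0.7]
width: 0.0151
```

Emit:
{"op": "arm_command", "data": {"commands": [{"tx": 0, "ty": 0, "tz": 0, "rx": 0, "ry": 0, "rz": 0, "jaw": 0.0}, {"tx": 0, "ty": 0, "tz": 0, "rx": 0, "ry": 0, "rz": 0, "jaw": 0.3}, {"tx": 0, "ty": 0, "tz": 0, "rx": 0, "ry": 0, "rz": 0, "jaw": 0.3}, {"tx": 0, "ty": 0, "tz": 0.2, "rx": 0, "ry": 0, "rz": 0, "jaw": 0.3}, {"tx": 0, "ty": 0, "tz": 0.4, "rx": 0, "ry": 0, "rz": 0, "jaw": 0.3}, {"tx": 0, "ty": 0, "tz": 0.4, "rx": 0, "ry": 0, "rz": 0, "jaw": 0.3}]}}

```text
time: 13.72
ee_pos: [0.638, 0.0282, 0.1977]
eef_rot: [[-0.117, 0.013, 0.993], [-0.993, 0.0, -0.117], [-0.002, -1.0, 0.013]]
contact_force: [0.2, -0.3, -0.0]
width: 0.055
```

Emit:
{"op": "arm_command", "data": {"commands": [{"tx": -0.483, "ty": 0.95, "tz": 0, "rx": 0, "ry": 0, "rz": 0, "jaw": 1}, {"tx": -0.483, "ty": 0.95, "tz": 0, "rx": 0, "ry": 0, "rz": 0, "jaw": 1}, {"tx": -0.483, "ty": 0.95, "tz": 0, "rx": 0, "ry": 0, "rz": 0, "jaw": 1}, {"tx": -0.483, "ty": 0.95, "tz": 0, "rx": 0, "ry": 0, "rz": 0, "jaw": 1}, {"tx": -0.483, "ty": 0.95, "tz": 0, "rx": 0, "ry": 0, "rz": 0, "jaw": 1}, {"tx": -0.483, "ty": 0.95, "tz": 0, "rx": 0, "ry": 0, "rz": 0, "jaw": 1}, {"tx": -0.483, "ty": 0.95, "tz": 0, "rx": 0, "ry": 0, "rz": 0, "jaw": 1}]}}

```text
time: 14.6
ee_pos: [0.4896, 0.313, 0.1907]
eef_rot: [[-0.116, -0.001, 0.993], [-0.993, -0.001, -0.116], [0.001, -1.0, -0.0]]
contact_force: [-0.3, -0.4, -0.6]
width: 0.0851
```

```bash
python3 - <<'E'
from h import *
s=cam('scene');e=env.observe();print(e['ee_pos'],e['width'])
save(s,'c6',(280,100,460,270),3.5)
E
```

```text
[0.49017661 0.31230271 0.19082515] 0.08540954241486234
```

View pics/c6.png

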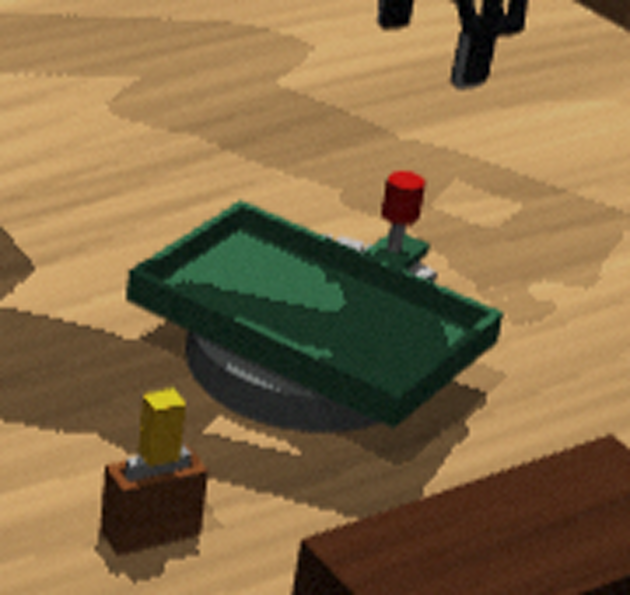

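Emit:
{"op": "arm_command", "data": {"commands": [{"tx": 0, "ty": 0, "tz": -0.2, "rx": 0, "ry": 0, "rz": 0, "jaw": 1}, {"tx": 0, "ty": 0, "tz": -0.36, "rx": 0, "ry": 0, "rz": 0, "jaw": 1}, {"tx": 0, "ty": 0, "tz": -0.36, "rx": 0, "ry": 0, "rz": 0, "jaw": 1}, {"tx": 0, "ty": 0, "tz": -0.36, "rx": 0, "ry": 0, "rz": 0, "jaw": -1}, {"tx": 0, "ty": 0, "tz": -0.36, "rx": 0, "ry": 0, "rz": 0, "jaw": -1}, {"tx": 0, "ty": 0, "tz": -0.36, "rx": 0, "ry": 0, "rz": 0, "jaw": -1}, {"tx": 0, "ty": 0, "tz": -0.36, "rx": 0, "ry": 0, "rz": 0, "jaw": -1}, {"tx": 0, "ty": 0, "tz": -0.36, "rx": 0, "ry": 0, "rz": 0, "jaw": -1}]}}

```text
time: 15.65
ee_pos: [0.4904, 0.3137, 0.085]
eef_rot: [[-0.118, 0.002, 0.993], [-0.993, 0.002, -0.118], [-0.002, -1.0, 0.002]]
contact_force: [-0.3, 0.6, 4.7]
width: 0.0242
```

```bash
python3 - <<'E'
from h import *
s=cam('scene');e=env.observe();print(e['ee_pos'],e['contact_force'],e['width'])
f=lambda x,y,z: onz(s,280+x/3.5-.36,100+y/3.5-.36,z)[:2].round(4)
P=[f(x,y,.058) for x,y in((131,271),(240,203),(500,313),(393,400))];print(np.array(P),np.mean(P,0))
P=np.array(P);a=(P[2]+P[3]-P[0]-P[1]);print('ylen',np.linalg.norm(a)/2,np.degrees(np.arctan2(a[1],a[0])));a=(P[1]+P[2]-P[0]-P[3]);print(np.linalg.norm(a)/2,np.degrees(np.arctan2(a[1],a[0])))
E
```

```text
[0.49044862 0.3136622  0.0850216 ] [-1.27151908  0.54772961  5.31563099] 0.024297882073517015
[[0.4554 0.1168]
 [0.4108 0.2338]
 [0.6026 0.3097]
 [0.6501 0.1866]] [0.529725 0.211725]
ylen 0.20652526479828073 20.655080074635272
0.12857917794106477 110.98632267161616
```

Emit:
{"op": "arm_command", "data": {"commands": [{"tx": 0, "ty": 0, "tz": 0.04, "rx": 0, "ry": 0, "rz": 0, "jaw": -1}, {"tx": 0, "ty": 0, "tz": 0.06, "rx": 0, "ry": 0, "rz": 0, "jaw": -1}, {"tx": 0, "ty": 0, "tz": 0.06, "rx": 0, "ry": 0, "rz": 0, "jaw": -1}, {"tx": -0.055, "ty": -0.027, "tz": 0.06, "rx": 0, "ry": 0, "rz": 0.083, "jaw": -1}, {"tx": -0.104, "ty": -0.062, "tz": 0.06, "rx": 0, "ry": 0, "rz": 0.167, "jaw": -1}, {"tx": -0.147, "ty": -0.106, "tz": 0.06, "rx": 0, "ry": 0, "rz": 0.25, "jaw": -1}, {"tx": -0.181, "ty": -0.156, "tz": 0.06, "rx": 0, "ry": 0, "rz": 0.333, "jaw": -1}, {"tx": -0.206, "ty": -0.212, "tz": 0.06, "rx": 0, "ry": 0, "rz": 0.417, "jaw": -1}, {"tx": -0.221, "ty": -0.271, "tz": 0.06, "rx": 0, "ry": 0, "rz": 0.5, "jaw": -1}, {"tx": -0.221, "ty": -0.271, "tz": 0.06, "rx": 0, "ry": 0, "rz": 0.5, "jaw": -1}]}}

```text
time: 16.95
ee_pos: [0.4236, 0.2309, 0.1012]
eef_rot: [[0.8, -0.0, 0.6], [-0.6, -0.001, 0.8], [0.0, -1.0, -0.001]]
contact_force: [0.1, 1.5, -7.2]
width: 0.0245
```

Emit:
{"op": "arm_command", "data": {"commands": [{"tx": 0, "ty": 0, "tz": 0, "rx": 0, "ry": 0, "rz": 0, "jaw": -1}, {"tx": 0, "ty": 0, "tz": 0, "rx": 0, "ry": 0, "rz": 0, "jaw": -1}]}}

```text
time: 17.2
ee_pos: [0.4237, 0.2318, 0.1011]
eef_rot: [[0.801, -0.001, 0.599], [-0.599, -0.001, 0.801], [0.0, -1.0, -0.001]]
contact_force: [-0.1, 0.2, -7.2]
width: 0.024
```

```bash
python3 - <<'E'
from m import *
np.set_printoptions(precision=4,suppress=True)
s=cam('scene');e=env.observe();print(e['ee_pos'],e['contact_force'],e['width'])
m=max(comps(s,(65,80,30),(95,255,255),60),key=lambda c:c[1][4]);print(m[0],m[1])
save(s,'c7',(280,90,460,260),3.5)
E
```

```text
[0.4237 0.2318 0.1011] [ 1.2271 -0.6728 -7.8375] 0.024076143954255932
[367.815  187.4317] [ 317  161  107   53 3384]
```

View pics/c7.png

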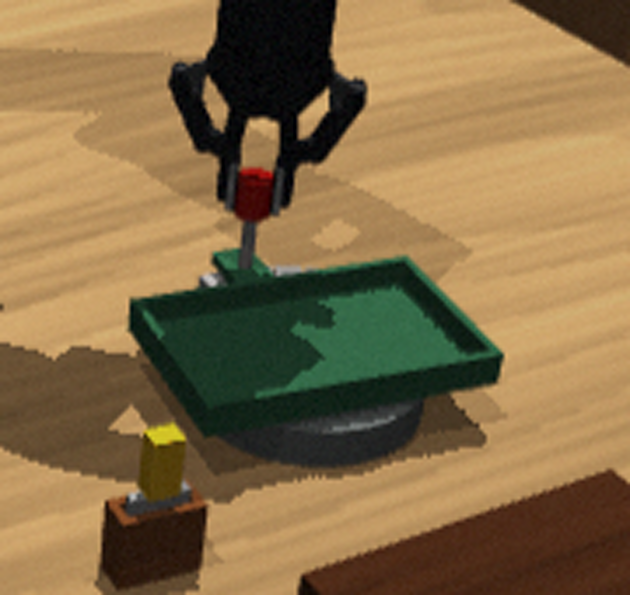

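Emit:
{"op": "arm_command", "data": {"commands": [{"tx": 0, "ty": 0, "tz": -0.015, "rx": 0, "ry": 0, "rz": 0, "jaw": -1}, {"tx": 0, "ty": 0, "tz": -0.02, "rx": 0, "ry": 0, "rz": 0, "jaw": -1}, {"tx": 0, "ty": 0, "tz": -0.02, "rx": 0, "ry": 0, "rz": 0, "jaw": 0}, {"tx": 0, "ty": 0, "tz": -0.02, "rx": 0, "ry": 0, "rz": 0, "jaw": 0}, {"tx": 0, "ty": 0, "tz": -0.02, "rx": 0, "ry": 0, "rz": 0, "jaw": 0}, {"tx": 0, "ty": 0, "tz": 0.3, "rx": 0, "ry": 0, "rz": 0, "jaw": 0.2}, {"tx": 0, "ty": 0, "tz": 0.3, "rx": 0, "ry": 0, "rz": 0, "jaw": 0.2}, {"tx": 0, "ty": 0, "tz": 0.3, "rx": 0, "ry": 0, "rz": 0, "jaw": 0.2}]}}

```text
time: 18.25
ee_pos: [0.4253, 0.2326, 0.1944]
eef_rot: [[0.801, 0.006, 0.598], [-0.598, 0.003, 0.801], [0.003, -1.0, 0.007]]
contact_force: [0.4, -0.8, -0.7]
width: 0.0514
```

```bash
python3 - <<'E'
from m import *
np.set_printoptions(precision=4,suppress=True)
s=cam('scene');e=env.observe();print(e['ee_pos'],e['contact_force'],e['width'])
for c,st,m in comps(s,(0,120,50),(10,255,255),20,(320,120,380,180)): print('knob',c,st)
for z in (.085,.096): print(z,proj(s,(.4235,.2305,z)),proj(s,(.4235,.2305,z+.015)))
save(s,'c8',(280,90,460,260),3.5)
E
```

```text
[0.4242 0.232  0.1925] [ 0.2904 -0.5893  0.2182] 0.05148870319893489
knob [351.3224 150.8882] [346 144  12  15 152]
0.085 [351.0981 150.738 ] [351.75   145.3352]
0.096 [351.5753 146.7832] [352.2337 141.3261]
```

View pics/c8.png

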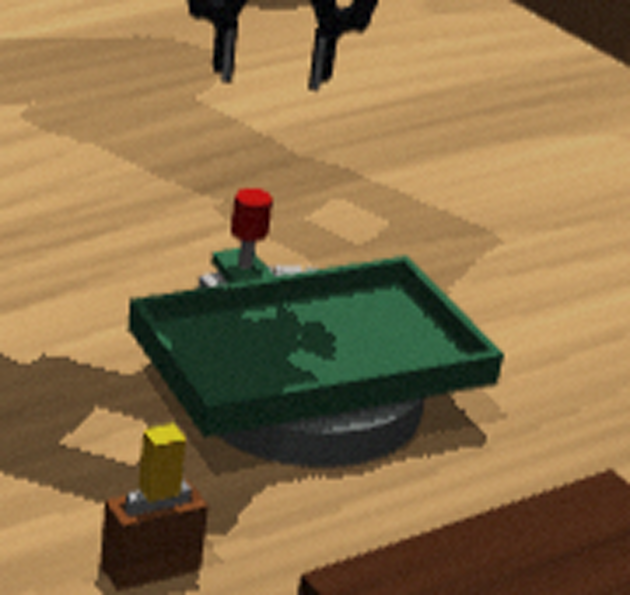

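The knob centroid (351,151) matches the home height, so the plunger is in the loading hole. Next I go to the rack and re-measure the posts and the tray centre.

Emit:
{"op": "arm_command", "data": {"commands": [{"tx": 0.14, "ty": -0.6, "tz": 0, "rx": 0, "ry": 0, "rz": -0.521, "jaw": 1}, {"tx": 0.14, "ty": -0.6, "tz": 0, "rx": 0, "ry": 0, "rz": -0.521, "jaw": 1}, {"tx": 0.14, "ty": -0.6, "tz": 0, "rx": 0, "ry": 0, "rz": -0.521, "jaw": 1}, {"tx": 0.14, "ty": -0.6, "tz": 0, "rx": 0, "ry": 0, "rz": -0.521, "jaw": 1}, {"tx": 0.14, "ty": -0.6, "tz": 0, "rx": 0, "ry": 0, "rz": -0.521, "jaw": 1}, {"tx": 0.14, "ty": -0.6, "tz": 0, "rx": 0, "ry": 0, "rz": -0.521, "jaw": 1}, {"tx": 0.14, "ty": -0.6, "tz": 0, "rx": 0, "ry": 0, "rz": -0.521, "jaw": 1}]}}

```text
time: 19.18
ee_pos: [0.4649, 0.0516, 0.19]
eef_rot: [[-0.16, -0.003, 0.987], [-0.987, -0.0, -0.16], [0.001, -1.0, -0.003]]
contact_force: [0.2, -0.3, -0.9]
width: 0.0855
```

```bash
cat > post.py <<'E'
from m import *
np.set_printoptions(precision=4,suppress=True)
def posts(s,z,box=(100,150,260,300)):
    # bright top faces of the red posts, scene view
    hsv=cv2.cvtColor(s['frame'],cv2.COLOR_BGR2HSV)
    for c,st,m in comps(s,(0,150,60),(8,255,255),40,box):
        ys,xs=np.nonzero(m); top=ys<ys.min()+4; 
        print('post',c,st,'top edge',xs[top].mean(),ys.min(),onz(s,xs[top].mean(),ys.min()+1.5,z)[:2])
E
python3 - <<'E'
from post import *
s=cam('scene');t=cam('top');e=env.observe();print(e['ee_pos'],e['eef_rot'][0][2])
posts(s,.115)
for p in((.5087,-.1752),(.4956,-.2541),(.4825,-.3330)): print('exp',proj(s,(*p,.115)),proj(t,(*p,.115)))
f=lambda x,y,z: onz(s,280+x/3.5-.36,90+y/3.5-.36,z)[:2]
P=np.array([f(x,y,.058) for x,y in((131,300),(407,258),(502,353),(208,408))]);print(P,np.mean(P,0))
for a in(P[2]+P[1]-P[0]-P[3],P[2]+P[3]-P[0]-P[1]): print(np.linalg.norm(a)/2,np.degrees(np.arctan2(a[1],a[0])))
for c,st,m in comps(t,(0,150,80),(8,255,255),30,(300,200,430,270)): print(c,st)
m=max(comps(t,(65,100,30),(90,255,255),100),key=lambda c:c[1][4]);r=rect(m[2]);print('tray top',r,onz(t,*r[0],.058))
E
```

```text
[0.4652 0.0518 0.1905] 0.987335768536985
post [208.2992 211.0577] [197 195  23  30 381] top edge 207.33333333333334 195 [ 0.4993 -0.1718]
post [168.888  217.8677] [158 202  24  30 393] top edge 167.2051282051282 202 [ 0.4882 -0.2521]
post [127.8941 224.5059] [117 208  24  30 425] top edge 125.74358974358974 208 [ 0.4733 -0.3305]
exp [207.4525 199.3209] [335.3536 233.3069]
exp [167.3697 205.71  ] [370.2756 238.1703]
exp [125.6677 212.3572] [405.2908 243.0466]
[[0.4489 0.1207]
 [0.4842 0.3253]
 [0.6078 0.307 ]
 [0.5774 0.0996]] [0.5296 0.2132]
0.208622800330948 80.93638484078635
0.12763581887092856 -8.900455719491521
[332.5808 234.9848] [323 229  19  13 198]
[366.0267 239.508 ] [357 233  19  14 187]
[399.7529 244.2816] [390 238  20  13 174]
tray top ((174.51829528808594, 229.8353729248047), (81.16717529296875, 44.83519744873047), 6.34019136428833) [0.5302 0.2061 0.058 ]
```

Emit:
{"op": "arm_command", "data": {"commands": [{"tx": 0.145, "ty": -0.757, "tz": 0, "rx": 0, "ry": 0, "rz": 0, "jaw": 1}, {"tx": 0.145, "ty": -0.757, "tz": 0, "rx": 0, "ry": 0, "rz": 0, "jaw": 1}, {"tx": 0.145, "ty": -0.757, "tz": 0, "rx": 0, "ry": 0, "rz": 0, "jaw": 1}, {"tx": 0.145, "ty": -0.757, "tz": 0, "rx": 0, "ry": 0, "rz": 0, "jaw": 1}, {"tx": 0.145, "ty": -0.757, "tz": 0, "rx": 0, "ry": 0, "rz": 0, "jaw": 1}, {"tx": 0.145, "ty": -0.757, "tz": -0.15, "rx": 0, "ry": 0, "rz": 0, "jaw": 1}, {"tx": 0.145, "ty": -0.757, "tz": -0.28, "rx": 0, "ry": 0, "rz": 0, "jaw": 1}, {"tx": 0.145, "ty": -0.757, "tz": -0.33, "rx": 0, "ry": 0, "rz": 0, "jaw": 1}, {"tx": 0.145, "ty": -0.757, "tz": -0.33, "rx": 0, "ry": 0, "rz": 0, "jaw": 1}]}}

```text
time: 20.4
ee_pos: [0.5089, -0.1745, 0.0919]
eef_rot: [[-0.16, -0.002, 0.987], [-0.987, 0.001, -0.16], [-0.0, -1.0, -0.002]]
contact_force: [-0.3, -0.4, -0.6]
width: 0.0853
```

Emit:
{"op": "arm_command", "data": {"commands": [{"tx": 0, "ty": 0, "tz": 0, "rx": 0, "ry": 0, "rz": 0, "jaw": -1}, {"tx": 0, "ty": 0, "tz": 0, "rx": 0, "ry": 0, "rz": 0, "jaw": -1}, {"tx": 0, "ty": 0, "tz": 0, "rx": 0, "ry": 0, "rz": 0, "jaw": -1}, {"tx": 0, "ty": 0, "tz": 0, "rx": 0, "ry": 0, "rz": 0, "jaw": -1}, {"tx": 0, "ty": 0, "tz": 0.01, "rx": 0, "ry": 0, "rz": 0, "jaw": -1}, {"tx": 0, "ty": 0, "tz": 0.01, "rx": 0, "ry": 0, "rz": 0, "jaw": -1}]}}

```text
time: 21.15
ee_pos: [0.507, -0.1748, 0.0945]
eef_rot: [[-0.161, -0.005, 0.987], [-0.987, 0.001, -0.161], [-0.001, -1.0, -0.005]]
contact_force: [-5.8, 0.1, -1.6]
width: 0.0192
```

Emit:
{"op": "arm_command", "data": {"commands": [{"tx": -0.007, "ty": 0, "tz": 0.02, "rx": 0, "ry": 0, "rz": 0, "jaw": -1}, {"tx": -0.007, "ty": 0, "tz": 0.07, "rx": 0, "ry": 0, "rz": 0, "jaw": -1}, {"tx": -0.007, "ty": 0, "tz": 0.14, "rx": 0, "ry": 0, "rz": 0, "jaw": -1}, {"tx": -0.007, "ty": 0, "tz": 0.25, "rx": 0, "ry": 0, "rz": 0, "jaw": -1}, {"tx": -0.007, "ty": 0, "tz": 0.36, "rx": 0, "ry": 0, "rz": 0, "jaw": -1}, {"tx": -0.007, "ty": 0, "tz": 0.36, "rx": 0, "ry": 0, "rz": 0, "jaw": -1}]}}

```text
time: 21.9
ee_pos: [0.5101, -0.1763, 0.2081]
eef_rot: [[-0.161, 0.011, 0.987], [-0.987, -0.004, -0.161], [0.002, -1.0, 0.011]]
contact_force: [0.9, -0.1, -1.9]
width: 0.0191
```

Emit:
{"op": "arm_command", "data": {"commands": [{"tx": 0.04, "ty": 0.743, "tz": 0, "rx": 0, "ry": 0, "rz": 0, "jaw": -1}, {"tx": 0.04, "ty": 0.743, "tz": 0, "rx": 0, "ry": 0, "rz": 0, "jaw": -1}, {"tx": 0.04, "ty": 0.743, "tz": 0, "rx": 0, "ry": 0, "rz": 0, "jaw": -1}, {"tx": 0.04, "ty": 0.743, "tz": 0, "rx": 0, "ry": 0, "rz": 0, "jaw": -1}, {"tx": 0.04, "ty": 0.743, "tz": 0, "rx": 0, "ry": 0, "rz": 0, "jaw": -1}]}}

```text
time: 22.52
ee_pos: [0.5192, 0.0499, 0.2031]
eef_rot: [[-0.157, 0.001, 0.988], [-0.988, 0.0, -0.157], [-0.001, -1.0, 0.0]]
contact_force: [0.7, -0.5, -2.2]
width: 0.0191
```

Emit:
{"op": "arm_command", "data": {"commands": [{"tx": 0.045, "ty": 0.743, "tz": 0, "rx": 0, "ry": 0, "rz": 0, "jaw": -1}, {"tx": 0.045, "ty": 0.743, "tz": 0, "rx": 0, "ry": 0, "rz": 0, "jaw": -1}, {"tx": 0.045, "ty": 0.743, "tz": 0, "rx": 0, "ry": 0, "rz": 0, "jaw": -1}, {"tx": 0.045, "ty": 0.743, "tz": 0, "rx": 0, "ry": 0, "rz": 0, "jaw": -1}, {"tx": 0.045, "ty": 0.743, "tz": 0, "rx": 0, "ry": 0, "rz": 0, "jaw": -1}, {"tx": 0.045, "ty": 0.743, "tz": 0, "rx": 0, "ry": 0, "rz": 0, "jaw": -1}]}}

```text
time: 23.28
ee_pos: [0.5328, 0.2692, 0.2029]
eef_rot: [[-0.162, -0.0, 0.987], [-0.987, -0.001, -0.162], [0.001, -1.0, -0.0]]
contact_force: [-0.1, -0.3, -2.1]
width: 0.019
```

```bash
python3 - <<'E'
from m import *
s=cam('scene');e=env.observe();print(e['ee_pos'],e['contact_force'],e['width'])
save(s,'c9',(280,80,460,250),3.5)
E
```

```text
[0.53277667 0.26891588 0.20308891] [ 0.82134123  0.07290521 -2.28061804] 0.01941090613808445
```

View pics/c9.png

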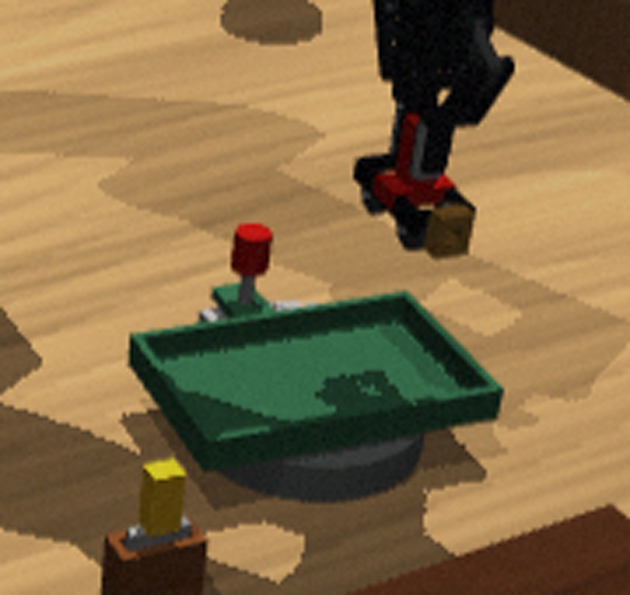

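Emit:
{"op": "arm_command", "data": {"commands": [{"tx": 0, "ty": 0, "tz": -0.15, "rx": 0, "ry": 0, "rz": 0, "jaw": -1}, {"tx": 0, "ty": 0, "tz": -0.28, "rx": 0, "ry": 0, "rz": 0, "jaw": -1}, {"tx": 0, "ty": 0, "tz": -0.33, "rx": 0, "ry": 0, "rz": 0, "jaw": -1}, {"tx": 0, "ty": 0, "tz": -0.355, "rx": 0, "ry": 0, "rz": 0, "jaw": -1}, {"tx": 0, "ty": 0, "tz": -0.362, "rx": 0, "ry": 0, "rz": 0, "jaw": -1}, {"tx": 0, "ty": 0, "tz": -0.362, "rx": 0, "ry": 0, "rz": 0, "jaw": -1}]}}

```text
time: 24.08
ee_pos: [0.5334, 0.2707, 0.0959]
eef_rot: [[-0.161, 0.002, 0.987], [-0.987, 0.001, -0.161], [-0.001, -1.0, 0.002]]
contact_force: [-0.3, -0.0, -1.2]
width: 0.0194
```

Emit:
{"op": "arm_command", "data": {"commands": [{"tx": 0, "ty": 0, "tz": -0.006, "rx": 0, "ry": 0, "rz": 0, "jaw": -1}, {"tx": 0, "ty": 0, "tz": -0.006, "rx": 0, "ry": 0, "rz": 0, "jaw": -1}, {"tx": 0, "ty": 0, "tz": -0.006, "rx": 0, "ry": 0, "rz": 0, "jaw": 0}, {"tx": 0, "ty": 0, "tz": -0.006, "rx": 0, "ry": 0, "rz": 0, "jaw": 0}, {"tx": 0, "ty": 0, "tz": -0.006, "rx": 0, "ry": 0, "rz": 0, "jaw": 0}, {"tx": 0, "ty": 0, "tz": 0.15, "rx": 0, "ry": 0, "rz": 0, "jaw": 0}, {"tx": 0, "ty": 0, "tz": 0.32, "rx": 0, "ry": 0, "rz": 0, "jaw": 0}, {"tx": 0, "ty": 0, "tz": 0.32, "rx": 0, "ry": 0, "rz": 0, "jaw": 0}]}}

```text
time: 25.08
ee_pos: [0.535, 0.2716, 0.1954]
eef_rot: [[-0.161, 0.009, 0.987], [-0.987, 0.004, -0.161], [-0.006, -1.0, 0.008]]
contact_force: [0.8, -0.3, -0.1]
width: 0.0428
```

Emit:
{"op": "arm_command", "data": {"commands": [{"tx": -0.05, "ty": -0.8, "tz": 0, "rx": 0, "ry": 0, "rz": 0, "jaw": 1}, {"tx": -0.05, "ty": -0.8, "tz": 0, "rx": 0, "ry": 0, "rz": 0, "jaw": 1}, {"tx": -0.05, "ty": -0.8, "tz": 0, "rx": 0, "ry": 0, "rz": 0, "jaw": 1}, {"tx": -0.05, "ty": -0.8, "tz": 0, "rx": 0, "ry": 0, "rz": 0, "jaw": 1}, {"tx": -0.05, "ty": -0.8, "tz": 0, "rx": 0, "ry": 0, "rz": 0, "jaw": 1}]}}

```text
time: 25.7
ee_pos: [0.5167, 0.0275, 0.1898]
eef_rot: [[-0.166, -0.002, 0.986], [-0.986, -0.001, -0.166], [0.001, -1.0, -0.002]]
contact_force: [0.3, 1.1, 0.1]
width: 0.0854
```

```bash
python3 - <<'E'
from post import *
s=cam('scene');e=env.observe();print(e['ee_pos'],e['width'])
posts(s,.115);posts(s,.116,(375,110,440,200))
for p in((.4956,-.2541),(.4825,-.3330)): print('exp',proj(s,(*p,.115)))
print(proj(s,(.5322,.2705,.116)))
E
```

```text
[0.5171 0.0292 0.19  ] 0.08525919884816609
post [168.9286 217.9089] [158 202  24  30 406] top edge 167.26315789473685 202 [ 0.4883 -0.252 ]
post [127.9144 224.4583] [117 208  24  31 432] top edge 125.84615384615384 208 [ 0.4734 -0.3303]
post [393.1753 168.4502] [381 155  22  25 251] top edge 394.06451612903226 155 [0.5322 0.2718]
exp [167.3697 205.71  ]
exp [125.6677 212.3572]
[393.615  156.6242]
```

Emit:
{"op": "arm_command", "data": {"commands": [{"tx": -0.077, "ty": -0.949, "tz": 0, "rx": 0, "ry": 0, "rz": 0, "jaw": 1}, {"tx": -0.077, "ty": -0.949, "tz": 0, "rx": 0, "ry": 0, "rz": 0, "jaw": 1}, {"tx": -0.077, "ty": -0.949, "tz": 0, "rx": 0, "ry": 0, "rz": 0, "jaw": 1}, {"tx": -0.077, "ty": -0.949, "tz": 0, "rx": 0, "ry": 0, "rz": 0, "jaw": 1}, {"tx": -0.077, "ty": -0.949, "tz": 0, "rx": 0, "ry": 0, "rz": 0, "jaw": 1}, {"tx": -0.077, "ty": -0.949, "tz": 0, "rx": 0, "ry": 0, "rz": 0, "jaw": 1}, {"tx": -0.077, "ty": -0.949, "tz": -0.15, "rx": 0, "ry": 0, "rz": 0, "jaw": 1}, {"tx": -0.077, "ty": -0.949, "tz": -0.28, "rx": 0, "ry": 0, "rz": 0, "jaw": 1}, {"tx": -0.077, "ty": -0.949, "tz": -0.33, "rx": 0, "ry": 0, "rz": 0, "jaw": 1}, {"tx": -0.077, "ty": -0.949, "tz": -0.33, "rx": 0, "ry": 0, "rz": 0, "jaw": 1}]}}

```text
time: 27.0
ee_pos: [0.4948, -0.2529, 0.0912]
eef_rot: [[-0.159, -0.001, 0.987], [-0.987, 0.001, -0.159], [-0.001, -1.0, -0.002]]
contact_force: [0.7, -0.2, 0.5]
width: 0.0858
```

Emit:
{"op": "arm_command", "data": {"commands": [{"tx": 0, "ty": 0, "tz": 0, "rx": 0, "ry": 0, "rz": 0, "jaw": -1}, {"tx": 0, "ty": 0, "tz": 0, "rx": 0, "ry": 0, "rz": 0, "jaw": -1}, {"tx": 0, "ty": 0, "tz": 0, "rx": 0, "ry": 0, "rz": 0, "jaw": -1}, {"tx": 0, "ty": 0, "tz": 0, "rx": 0, "ry": 0, "rz": 0, "jaw": -1}, {"tx": 0, "ty": 0, "tz": 0.01, "rx": 0, "ry": 0, "rz": 0, "jaw": -1}, {"tx": 0, "ty": 0, "tz": 0.01, "rx": 0, "ry": 0, "rz": 0, "jaw": -1}]}}

```text
time: 27.75
ee_pos: [0.4937, -0.254, 0.094]
eef_rot: [[-0.161, -0.002, 0.987], [-0.987, 0.001, -0.161], [-0.0, -1.0, -0.002]]
contact_force: [-1.9, -1.2, -4.0]
width: 0.0195
```

Emit:
{"op": "arm_command", "data": {"commands": [{"tx": -0.002, "ty": 0, "tz": 0.02, "rx": 0, "ry": 0, "rz": 0, "jaw": -1}, {"tx": -0.002, "ty": 0, "tz": 0.07, "rx": 0, "ry": 0, "rz": 0, "jaw": -1}, {"tx": -0.002, "ty": 0, "tz": 0.14, "rx": 0, "ry": 0, "rz": 0, "jaw": -1}, {"tx": -0.002, "ty": 0, "tz": 0.25, "rx": 0, "ry": 0, "rz": 0, "jaw": -1}, {"tx": -0.002, "ty": 0, "tz": 0.36, "rx": 0, "ry": 0, "rz": 0, "jaw": -1}, {"tx": -0.002, "ty": 0, "tz": 0.36, "rx": 0, "ry": 0, "rz": 0, "jaw": -1}]}}

```text
time: 28.5
ee_pos: [0.496, -0.2552, 0.2074]
eef_rot: [[-0.161, 0.009, 0.987], [-0.987, -0.004, -0.161], [0.003, -1.0, 0.009]]
contact_force: [1.4, 0.3, -1.8]
width: 0.0191
```

Emit:
{"op": "arm_command", "data": {"commands": [{"tx": 0.05, "ty": 0.779, "tz": 0, "rx": 0, "ry": 0, "rz": 0, "jaw": -1}, {"tx": 0.05, "ty": 0.779, "tz": 0, "rx": 0, "ry": 0, "rz": 0, "jaw": -1}, {"tx": 0.05, "ty": 0.779, "tz": 0, "rx": 0, "ry": 0, "rz": 0, "jaw": -1}, {"tx": 0.05, "ty": 0.779, "tz": 0, "rx": 0, "ry": 0, "rz": 0, "jaw": -1}, {"tx": 0.05, "ty": 0.779, "tz": 0, "rx": 0, "ry": 0, "rz": 0, "jaw": -1}]}}

```text
time: 29.12
ee_pos: [0.5085, -0.0177, 0.2025]
eef_rot: [[-0.156, -0.001, 0.988], [-0.988, 0.001, -0.156], [-0.001, -1.0, -0.001]]
contact_force: [-0.6, -0.8, -1.8]
width: 0.0193
```

Emit:
{"op": "arm_command", "data": {"commands": [{"tx": 0.049, "ty": 0.779, "tz": 0, "rx": 0, "ry": 0, "rz": 0, "jaw": -1}, {"tx": 0.049, "ty": 0.779, "tz": 0, "rx": 0, "ry": 0, "rz": 0, "jaw": -1}, {"tx": 0.049, "ty": 0.779, "tz": 0, "rx": 0, "ry": 0, "rz": 0, "jaw": -1}, {"tx": 0.049, "ty": 0.779, "tz": 0, "rx": 0, "ry": 0, "rz": 0, "jaw": -1}, {"tx": 0.049, "ty": 0.779, "tz": 0, "rx": 0, "ry": 0, "rz": 0, "jaw": -1}, {"tx": 0.049, "ty": 0.779, "tz": 0, "rx": 0, "ry": 0, "rz": 0, "jaw": -1}]}}

```text
time: 29.88
ee_pos: [0.5236, 0.212, 0.2022]
eef_rot: [[-0.161, -0.001, 0.987], [-0.987, -0.001, -0.161], [0.001, -1.0, -0.001]]
contact_force: [1.2, 0.7, -0.8]
width: 0.019
```

```bash
python3 - <<'E'
from m import *
s=cam('scene');e=env.observe();print(e['ee_pos'],e['contact_force'],e['width'])
save(s,'c10',(280,80,460,250),3.5)
E
```

```text
[0.52362562 0.21161964 0.20242179] [ 0.29783787  0.08246005 -1.23226477] 0.01898580906441175
```

View pics/c10.png

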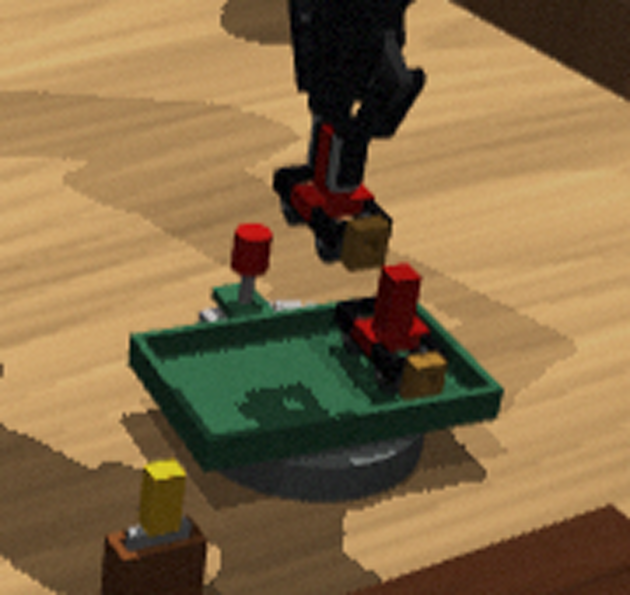

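Emit:
{"op": "arm_command", "data": {"commands": [{"tx": 0, "ty": 0, "tz": -0.15, "rx": 0, "ry": 0, "rz": 0, "jaw": -1}, {"tx": 0, "ty": 0, "tz": -0.28, "rx": 0, "ry": 0, "rz": 0, "jaw": -1}, {"tx": 0, "ty": 0, "tz": -0.33, "rx": 0, "ry": 0, "rz": 0, "jaw": -1}, {"tx": 0, "ty": 0, "tz": -0.355, "rx": 0, "ry": 0, "rz": 0, "jaw": -1}, {"tx": 0, "ty": 0, "tz": -0.366, "rx": 0, "ry": 0, "rz": 0, "jaw": -1}, {"tx": 0, "ty": 0, "tz": -0.366, "rx": 0, "ry": 0, "rz": 0, "jaw": -1}]}}

```text
time: 30.68
ee_pos: [0.5243, 0.2133, 0.0939]
eef_rot: [[-0.161, 0.002, 0.987], [-0.987, 0.001, -0.161], [-0.001, -1.0, 0.002]]
contact_force: [-1.1, 0.1, -1.6]
width: 0.0196
```

Emit:
{"op": "arm_command", "data": {"commands": [{"tx": 0, "ty": 0, "tz": 0, "rx": 0, "ry": 0, "rz": 0, "jaw": 0}, {"tx": 0, "ty": 0, "tz": 0, "rx": 0, "ry": 0, "rz": 0, "jaw": 0}, {"tx": 0, "ty": 0, "tz": 0, "rx": 0, "ry": 0, "rz": 0, "jaw": 0}, {"tx": 0, "ty": 0, "tz": 0.15, "rx": 0, "ry": 0, "rz": 0, "jaw": 0}, {"tx": 0, "ty": 0, "tz": 0.32, "rx": 0, "ry": 0, "rz": 0, "jaw": 0}, {"tx": 0, "ty": 0, "tz": 0.32, "rx": 0, "ry": 0, "rz": 0, "jaw": 0}]}}

```text
time: 31.42
ee_pos: [0.5261, 0.2142, 0.1935]
eef_rot: [[-0.161, 0.009, 0.987], [-0.987, 0.004, -0.161], [-0.005, -1.0, 0.009]]
contact_force: [0.2, 0.5, -1.0]
width: 0.0427
```

Emit:
{"op": "arm_command", "data": {"commands": [{"tx": -0.05, "ty": -0.8, "tz": 0, "rx": 0, "ry": 0, "rz": 0, "jaw": 1}, {"tx": -0.05, "ty": -0.8, "tz": 0, "rx": 0, "ry": 0, "rz": 0, "jaw": 1}, {"tx": -0.05, "ty": -0.8, "tz": 0, "rx": 0, "ry": 0, "rz": 0, "jaw": 1}, {"tx": -0.05, "ty": -0.8, "tz": 0, "rx": 0, "ry": 0, "rz": 0, "jaw": 1}, {"tx": -0.05, "ty": -0.8, "tz": 0, "rx": 0, "ry": 0, "rz": 0, "jaw": 1}]}}

```text
time: 32.05
ee_pos: [0.5078, -0.0297, 0.1882]
eef_rot: [[-0.166, -0.001, 0.986], [-0.986, -0.0, -0.166], [0.001, -1.0, -0.001]]
contact_force: [0.1, -0.2, 0.4]
width: 0.0853
```

```bash
python3 - <<'E'
from post import *
s=cam('scene');e=env.observe();print(e['ee_pos'],e['width'])
posts(s,.115);posts(s,.116,(340,110,440,200))
E
```

```text
[ 0.5081 -0.028   0.1883] 0.08526769341389344
post [127.8527 224.2708] [117 208  24  30 421] top edge 125.84615384615384 208 [ 0.4734 -0.3303]
post [351.3923 150.5308] [346 144  12  15 130] top edge 352.0263157894737 144 [0.4479 0.2129]
post [393.1504 168.3902] [381 155  22  25 246] top edge 394.06451612903226 155 [0.5322 0.2718]
post [370.5977 172.2337] [359 159  22  25 261] top edge 371.4054054054054 159 [0.5248 0.2138]
```

Emit:
{"op": "arm_command", "data": {"commands": [{"tx": -0.09, "ty": -1, "tz": 0, "rx": 0, "ry": 0, "rz": 0, "jaw": 1}, {"tx": -0.09, "ty": -1, "tz": 0, "rx": 0, "ry": 0, "rz": 0, "jaw": 1}, {"tx": -0.09, "ty": -1, "tz": 0, "rx": 0, "ry": 0, "rz": 0, "jaw": 1}, {"tx": -0.09, "ty": -1, "tz": 0, "rx": 0, "ry": 0, "rz": 0, "jaw": 1}, {"tx": -0.09, "ty": -1, "tz": 0, "rx": 0, "ry": 0, "rz": 0, "jaw": 1}, {"tx": -0.09, "ty": -1, "tz": 0, "rx": 0, "ry": 0, "rz": 0, "jaw": 1}]}}

```text
time: 32.85
ee_pos: [0.482, -0.3285, 0.188]
eef_rot: [[-0.164, -0.0, 0.987], [-0.987, 0.0, -0.164], [-0.0, -1.0, -0.0]]
contact_force: [0.5, 0.9, -1.0]
width: 0.0854
```

Emit:
{"op": "arm_command", "data": {"commands": [{"tx": 0, "ty": -0.021, "tz": -0.1, "rx": 0, "ry": 0, "rz": 0, "jaw": 1}, {"tx": 0, "ty": -0.021, "tz": -0.25, "rx": 0, "ry": 0, "rz": 0, "jaw": 1}, {"tx": 0, "ty": -0.021, "tz": -0.323, "rx": 0, "ry": 0, "rz": 0, "jaw": 1}, {"tx": 0, "ty": -0.021, "tz": -0.323, "rx": 0, "ry": 0, "rz": 0, "jaw": 1}, {"tx": 0, "ty": -0.021, "tz": -0.323, "rx": 0, "ry": 0, "rz": 0, "jaw": -1}, {"tx": 0, "ty": -0.021, "tz": -0.323, "rx": 0, "ry": 0, "rz": 0, "jaw": -1}, {"tx": 0, "ty": -0.021, "tz": -0.323, "rx": 0, "ry": 0, "rz": 0, "jaw": -1}, {"tx": 0, "ty": -0.021, "tz": -0.323, "rx": 0, "ry": 0, "rz": 0, "jaw": -1}, {"tx": 0, "ty": -0.021, "tz": -0.313, "rx": 0, "ry": 0, "rz": 0, "jaw": -1}, {"tx": 0, "ty": -0.021, "tz": -0.313, "rx": 0, "ry": 0, "rz": 0, "jaw": -1}]}}

```text
time: 34.1
ee_pos: [0.4807, -0.3329, 0.0943]
eef_rot: [[-0.161, -0.002, 0.987], [-0.987, 0.001, -0.161], [-0.001, -1.0, -0.002]]
contact_force: [-2.6, -1.5, -4.5]
width: 0.0189
```

Emit:
{"op": "arm_command", "data": {"commands": [{"tx": -0.002, "ty": 0, "tz": 0.02, "rx": 0, "ry": 0, "rz": 0, "jaw": -1}, {"tx": -0.002, "ty": 0, "tz": 0.07, "rx": 0, "ry": 0, "rz": 0, "jaw": -1}, {"tx": -0.002, "ty": 0, "tz": 0.14, "rx": 0, "ry": 0, "rz": 0, "jaw": -1}, {"tx": -0.002, "ty": 0, "tz": 0.25, "rx": 0, "ry": 0, "rz": 0, "jaw": -1}, {"tx": -0.002, "ty": 0, "tz": 0.36, "rx": 0, "ry": 0, "rz": 0, "jaw": -1}, {"tx": -0.002, "ty": 0, "tz": 0.36, "rx": 0, "ry": 0, "rz": 0, "jaw": -1}]}}

```text
time: 34.85
ee_pos: [0.4832, -0.3344, 0.208]
eef_rot: [[-0.161, 0.009, 0.987], [-0.987, -0.006, -0.161], [0.004, -1.0, 0.009]]
contact_force: [0.4, -0.7, -1.0]
width: 0.019
```

Emit:
{"op": "arm_command", "data": {"commands": [{"tx": 0.055, "ty": 0.815, "tz": 0, "rx": 0, "ry": 0, "rz": 0, "jaw": -1}, {"tx": 0.055, "ty": 0.815, "tz": 0, "rx": 0, "ry": 0, "rz": 0, "jaw": -1}, {"tx": 0.055, "ty": 0.815, "tz": 0, "rx": 0, "ry": 0, "rz": 0, "jaw": -1}, {"tx": 0.055, "ty": 0.815, "tz": 0, "rx": 0, "ry": 0, "rz": 0, "jaw": -1}, {"tx": 0.055, "ty": 0.815, "tz": 0, "rx": 0, "ry": 0, "rz": 0, "jaw": -1}]}}

```text
time: 35.48
ee_pos: [0.4972, -0.0851, 0.2029]
eef_rot: [[-0.155, -0.0, 0.988], [-0.988, 0.001, -0.155], [-0.001, -1.0, -0.0]]
contact_force: [0.3, 0.1, -1.1]
width: 0.0197
```

Emit:
{"op": "arm_command", "data": {"commands": [{"tx": 0.055, "ty": 0.815, "tz": 0, "rx": 0, "ry": 0, "rz": 0, "jaw": -1}, {"tx": 0.055, "ty": 0.815, "tz": 0, "rx": 0, "ry": 0, "rz": 0, "jaw": -1}, {"tx": 0.055, "ty": 0.815, "tz": 0, "rx": 0, "ry": 0, "rz": 0, "jaw": -1}, {"tx": 0.055, "ty": 0.815, "tz": 0, "rx": 0, "ry": 0, "rz": 0, "jaw": -1}, {"tx": 0.055, "ty": 0.815, "tz": 0, "rx": 0, "ry": 0, "rz": 0, "jaw": -1}, {"tx": 0.055, "ty": 0.815, "tz": 0, "rx": 0, "ry": 0, "rz": 0, "jaw": -1}, {"tx": 0.055, "ty": 0.815, "tz": 0, "rx": 0, "ry": 0, "rz": 0, "jaw": -1}]}}

```text
time: 36.35
ee_pos: [0.5141, 0.1541, 0.2029]
eef_rot: [[-0.163, -0.0, 0.987], [-0.987, -0.001, -0.163], [0.001, -1.0, -0.0]]
contact_force: [-0.2, 0.2, -1.1]
width: 0.0192
```

```bash
python3 - <<'E'
from m import *
s=cam('scene');e=env.observe();print(e['ee_pos'],e['contact_force'],e['width'])
save(s,'c11',(280,80,460,250),3.5)
E
```

```text
[0.51413431 0.1542173  0.20301699] [-0.13008512 -0.25242762 -0.28050806] 0.019239729001644317
```

View pics/c11.png

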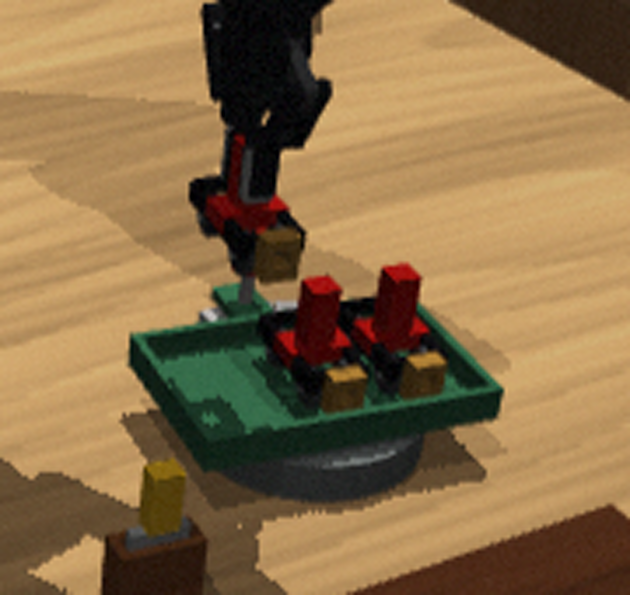

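Emit:
{"op": "arm_command", "data": {"commands": [{"tx": 0, "ty": 0, "tz": -0.15, "rx": 0, "ry": 0, "rz": 0, "jaw": -1}, {"tx": 0, "ty": 0, "tz": -0.28, "rx": 0, "ry": 0, "rz": 0, "jaw": -1}, {"tx": 0, "ty": 0, "tz": -0.33, "rx": 0, "ry": 0, "rz": 0, "jaw": -1}, {"tx": 0, "ty": 0, "tz": -0.355, "rx": 0, "ry": 0, "rz": 0, "jaw": -1}, {"tx": 0, "ty": 0, "tz": -0.368, "rx": 0, "ry": 0, "rz": 0, "jaw": -1}, {"tx": 0, "ty": 0, "tz": -0.368, "rx": 0, "ry": 0, "rz": 0, "jaw": -1}]}}

```text
time: 37.15
ee_pos: [0.5149, 0.156, 0.0937]
eef_rot: [[-0.161, 0.002, 0.987], [-0.987, 0.001, -0.161], [-0.001, -1.0, 0.002]]
contact_force: [0.2, -0.4, -1.2]
width: 0.0193
```

Emit:
{"op": "arm_command", "data": {"commands": [{"tx": 0, "ty": 0, "tz": 0, "rx": 0, "ry": 0, "rz": 0, "jaw": 0}, {"tx": 0, "ty": 0, "tz": 0, "rx": 0, "ry": 0, "rz": 0, "jaw": 0}, {"tx": 0, "ty": 0, "tz": 0, "rx": 0, "ry": 0, "rz": 0, "jaw": 0}, {"tx": 0, "ty": 0, "tz": 0.15, "rx": 0, "ry": 0, "rz": 0, "jaw": 0}, {"tx": 0, "ty": 0, "tz": 0.32, "rx": 0, "ry": 0, "rz": 0, "jaw": 0}, {"tx": 0, "ty": 0, "tz": 0.32, "rx": 0, "ry": 0, "rz": 0, "jaw": 0}, {"tx": -0.2, "ty": 0, "tz": 0.32, "rx": 0, "ry": 0, "rz": 0, "jaw": 0}, {"tx": -0.2, "ty": 0, "tz": 0.32, "rx": 0, "ry": 0, "rz": 0, "jaw": 0}]}}

```text
time: 38.15
ee_pos: [0.4486, 0.1549, 0.1867]
eef_rot: [[-0.16, -0.007, 0.987], [-0.987, -0.002, -0.16], [0.003, -1.0, -0.007]]
contact_force: [0.6, -0.1, 0.5]
width: 0.0426
```

```bash
python3 - <<'E'
from post import *
s=cam('scene');t=cam('top');e=env.observe();print(e['ee_pos'],e['eef_rot'][0],e['width'])
posts(s,.116,(320,110,440,200))
print(proj(s,(.4235,.2305,.085)))
save(s,'c12',(280,80,460,250),3.5)
E
```

```text
[0.4535 0.1558 0.1881] [-0.1606 -0.0004  0.987 ] 0.04288676148684289
post [352.2653 146.1837] [347 144  11   6  49] top edge 352.0263157894737 144 [0.4479 0.2129]
post [393.0607 168.4953] [381 155  22  25 214] top edge 394.1 155 [0.5322 0.2719]
post [370.5614 172.2456] [359 159  22  24 228] top edge 371.4054054054054 159 [0.5248 0.2138]
post [347.2245 175.7102] [336 162  21  25 245] top edge 347.7878787878788 162 [0.5131 0.1578]
[351.0981 150.738 ]
```

View pics/c12.png

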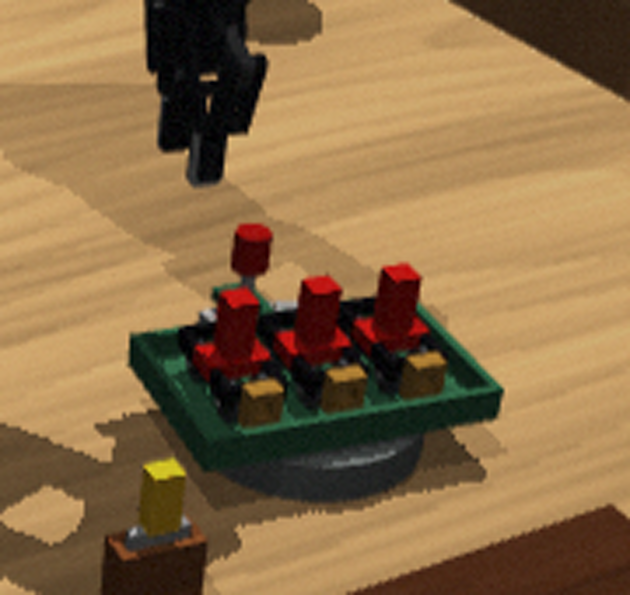

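All three bogies stand upright in the tray, the knob is home, and the fork is in its holder. Now I grip the knob.

Emit:
{"op": "arm_command", "data": {"commands": [{"tx": -0.1, "ty": 0.251, "tz": 0, "rx": 0, "ry": 0, "rz": 0.521, "jaw": 0.2}, {"tx": -0.1, "ty": 0.251, "tz": 0, "rx": 0, "ry": 0, "rz": 0.521, "jaw": 0.2}, {"tx": -0.1, "ty": 0.251, "tz": 0, "rx": 0, "ry": 0, "rz": 0.521, "jaw": 0.2}, {"tx": -0.1, "ty": 0.251, "tz": 0, "rx": 0, "ry": 0, "rz": 0.521, "jaw": 0.2}, {"tx": -0.1, "ty": 0.251, "tz": 0, "rx": 0, "ry": 0, "rz": 0.521, "jaw": 0.2}, {"tx": -0.1, "ty": 0.251, "tz": 0, "rx": 0, "ry": 0, "rz": 0.521, "jaw": 0.2}, {"tx": -0.1, "ty": 0.251, "tz": 0, "rx": 0, "ry": 0, "rz": 0.521, "jaw": 0.2}, {"tx": -0.1, "ty": 0.251, "tz": -0.15, "rx": 0, "ry": 0, "rz": 0.521, "jaw": 0.2}, {"tx": -0.1, "ty": 0.251, "tz": -0.343, "rx": 0, "ry": 0, "rz": 0.521, "jaw": 0.2}, {"tx": -0.1, "ty": 0.251, "tz": -0.343, "rx": 0, "ry": 0, "rz": 0.521, "jaw": 0.2}]}}

```text
time: 39.5
ee_pos: [0.4217, 0.2298, 0.0825]
eef_rot: [[0.8, -0.008, 0.6], [-0.6, -0.004, 0.8], [-0.004, -1.0, -0.008]]
contact_force: [0.1, -0.2, -0.3]
width: 0.0514
```

Emit:
{"op": "arm_command", "data": {"commands": [{"tx": 0, "ty": 0, "tz": 0, "rx": 0, "ry": 0, "rz": 0, "jaw": -1}, {"tx": 0, "ty": 0, "tz": 0, "rx": 0, "ry": 0, "rz": 0, "jaw": -1}, {"tx": 0, "ty": 0, "tz": 0, "rx": 0, "ry": 0, "rz": 0, "jaw": -1}, {"tx": 0, "ty": 0, "tz": 0, "rx": 0, "ry": 0, "rz": 0, "jaw": -1}, {"tx": 0, "ty": 0, "tz": 0.04, "rx": 0, "ry": 0, "rz": 0, "jaw": -1}, {"tx": 0, "ty": 0, "tz": 0.06, "rx": 0, "ry": 0, "rz": 0, "jaw": -1}, {"tx": 0, "ty": 0, "tz": 0.06, "rx": 0, "ry": 0, "rz": 0, "jaw": -1}]}}

```text
time: 40.38
ee_pos: [0.4252, 0.2315, 0.1043]
eef_rot: [[0.801, 0.003, 0.598], [-0.598, 0.001, 0.801], [0.002, -1.0, 0.003]]
contact_force: [6.0, 1.2, -8.7]
width: 0.0237
```

Emit:
{"op": "arm_command", "data": {"commands": [{"tx": 0.006, "ty": 0.03, "tz": 0.06, "rx": 0, "ry": 0, "rz": -0.042, "jaw": -1}, {"tx": 0.006, "ty": 0.03, "tz": 0.0, "rx": 0, "ry": 0, "rz": -0.042, "jaw": -1}]}}

```text
time: 40.62
ee_pos: [0.4245, 0.2391, 0.1038]
eef_rot: [[0.745, -0.004, 0.667], [-0.667, -0.003, 0.745], [-0.001, -1.0, -0.005]]
contact_force: [-22.7, -7.3, 113.3]
width: 0.0236
```

Emit:
{"op": "arm_command", "data": {"commands": [{"tx": 0, "ty": 0, "tz": 0, "rx": 0, "ry": 0, "rz": 0, "jaw": -1}]}}

```text
time: 40.75
ee_pos: [0.4242, 0.2391, 0.1046]
eef_rot: [[0.745, -0.004, 0.667], [-0.667, -0.002, 0.745], [-0.001, -1.0, -0.005]]
contact_force: [-3.3, -3.5, 10.0]
width: 0.0232
```

```bash
python3 - <<'E'
from post import *
s=cam('scene');e=env.observe();print(e['ee_pos'],e['contact_force'],e['wrist_torque'],e['width'])
posts(s,.116,(320,110,440,200))
save(s,'c13',(280,60,460,230),3.5)
E
```

```text
[0.4242 0.2391 0.1047] [-1.9135 -3.9376 11.2299] [-0.8139  0.6537 -0.2097] 0.023271038825054605
post [354.5481 146.1154] [351 139   9  16 104] top edge 354.9655172413793 139 [0.4303 0.2332]
post [393.937  169.2815] [382 156  22  25 238] top edge 394.90909090909093 156 [0.5367 0.2707]
post [370.7341 171.881 ] [359 159  22  25 252] top edge 371.15384615384613 159 [0.5246 0.2132]
post [346.5685 174.8306] [335 162  22  25 248] top edge 347.0 162 [0.5123 0.1562]
```

View pics/c13.png

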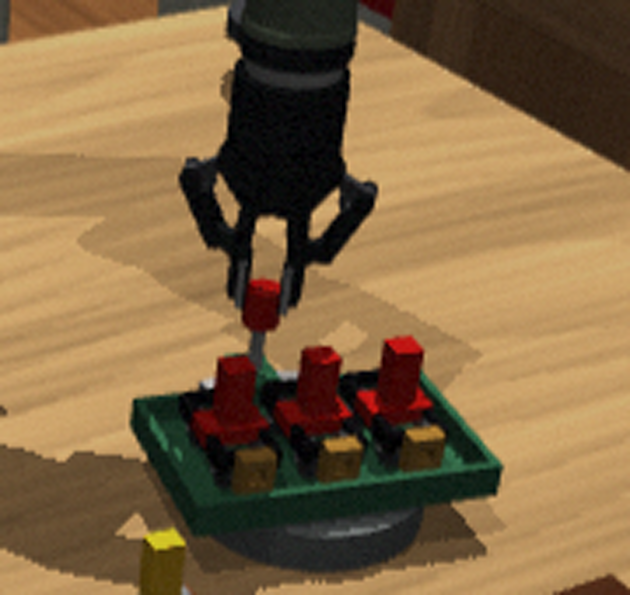

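The tray has turned about 5°. The plunger is resting on the plate, because I put a wrong tz of 0.06 in that call, which lifted it to its stop and made the fingers slip up the knob. I'll regrip it lower.

Emit:
{"op": "arm_command", "data": {"commands": [{"tx": 0, "ty": 0, "tz": 0.003, "rx": 0, "ry": 0, "rz": 0, "jaw": 0.1}, {"tx": 0, "ty": 0, "tz": 0.003, "rx": 0, "ry": 0, "rz": 0, "jaw": 0.1}, {"tx": 0, "ty": 0, "tz": 0.003, "rx": 0, "ry": 0, "rz": 0, "jaw": 0.1}, {"tx": 0, "ty": 0, "tz": -0.033, "rx": 0, "ry": 0, "rz": 0, "jaw": 0.1}, {"tx": 0, "ty": 0, "tz": -0.033, "rx": 0, "ry": 0, "rz": 0, "jaw": -1}, {"tx": 0, "ty": 0, "tz": -0.033, "rx": 0, "ry": 0, "rz": 0, "jaw": -1}, {"tx": 0, "ty": 0, "tz": -0.033, "rx": 0, "ry": 0, "rz": 0, "jaw": -1}, {"tx": 0, "ty": 0, "tz": -0.033, "rx": 0, "ry": 0, "rz": 0, "jaw": -1}]}}

```text
time: 41.8
ee_pos: [0.4246, 0.2397, 0.0933]
eef_rot: [[0.745, -0.003, 0.667], [-0.667, -0.001, 0.745], [-0.001, -1.0, -0.003]]
contact_force: [-3.9, -1.5, -3.7]
width: 0.0242
```

```bash
python3 - <<'E'
from post import *
s=cam('scene');e=env.observe();print(e['ee_pos'],e['contact_force'],e['wrist_torque'],e['width'])
posts(s,.116,(320,110,440,200))
for z in(.085,.096): print(z, proj(s,(.4245,.2395,z+.015)))
E
```

```text
[0.4246 0.2397 0.0933] [-4.6587 -1.2603 -2.6954] [-0.0249  0.6868 -0.1547] 0.024304736303977528
post [354.6944 145.6204] [350 139  11  15 108] top edge 355.29411764705884 139 [0.4306 0.2339]
post [393.9919 169.5263] [382 156  22  25 247] top edge 395.0 156 [0.5368 0.2709]
post [370.6824 172.1569] [359 159  22  25 255] top edge 371.0 159 [0.5244 0.2129]
post [346.3429 174.9918] [335 161  21  26 245] top edge 346.9310344827586 161 [0.5086 0.1584]
0.085 [355.0678 144.7547]
0.096 [355.5671 140.7511]
```

Emit:
{"op": "arm_command", "data": {"commands": [{"tx": 0, "ty": 0, "tz": 0.012, "rx": 0, "ry": 0, "rz": 0, "jaw": -1}, {"tx": 0, "ty": 0, "tz": 0.02, "rx": 0, "ry": 0, "rz": 0, "jaw": -1}, {"tx": 0, "ty": 0, "tz": 0.02, "rx": 0, "ry": 0, "rz": 0, "jaw": -1}, {"tx": 0.009, "ty": 0.029, "tz": 0.02, "rx": 0, "ry": 0, "rz": -0.042, "jaw": -1}, {"tx": 0.02, "ty": 0.057, "tz": 0.02, "rx": 0, "ry": 0, "rz": -0.083, "jaw": -1}, {"tx": 0.034, "ty": 0.085, "tz": 0.02, "rx": 0, "ry": 0, "rz": -0.125, "jaw": -1}, {"tx": 0.05, "ty": 0.111, "tz": 0.02, "rx": 0, "ry": 0, "rz": -0.167, "jaw": -1}, {"tx": 0.068, "ty": 0.135, "tz": 0.02, "rx": 0, "ry": 0, "rz": -0.208, "jaw": -1}, {"tx": 0.089, "ty": 0.158, "tz": 0.02, "rx": 0, "ry": 0, "rz": -0.25, "jaw": -1}, {"tx": 0.111, "ty": 0.179, "tz": 0.02, "rx": 0, "ry": 0, "rz": -0.292, "jaw": -1}]}}

```text
time: 43.1
ee_pos: [0.4573, 0.2944, 0.099]
eef_rot: [[0.225, -0.004, 0.974], [-0.974, -0.0, 0.225], [-0.001, -1.0, -0.004]]
contact_force: [-7.8, 1.3, -7.4]
width: 0.0241
```

Emit:
{"op": "arm_command", "data": {"commands": [{"tx": 0.024, "ty": 0.019, "tz": 0, "rx": 0, "ry": 0, "rz": -0.042, "jaw": -1}, {"tx": 0.049, "ty": 0.035, "tz": 0, "rx": 0, "ry": 0, "rz": -0.083, "jaw": -1}, {"tx": 0.076, "ty": 0.05, "tz": 0, "rx": 0, "ry": 0, "rz": -0.125, "jaw": -1}, {"tx": 0.104, "ty": 0.062, "tz": 0, "rx": 0, "ry": 0, "rz": -0.167, "jaw": -1}, {"tx": 0.104, "ty": 0.062, "tz": 0, "rx": 0, "ry": 0, "rz": -0.167, "jaw": -1}, {"tx": 0.104, "ty": 0.062, "tz": 0, "rx": 0, "ry": 0, "rz": -0.167, "jaw": -1}]}}

```text
time: 43.85
ee_pos: [0.4901, 0.3141, 0.0995]
eef_rot: [[-0.122, -0.001, 0.993], [-0.993, 0.003, -0.122], [-0.003, -1.0, -0.001]]
contact_force: [-4.8, 4.0, -8.1]
width: 0.0244
```

```bash
python3 - <<'E'
from post import *
s=cam('scene');e=env.observe();print(e['ee_pos'],e['contact_force'],e['width'])
posts(s,.116,(320,100,440,210))
print(proj(s,(.4902,.3125,.111)))
E
```

```text
[0.4901 0.3141 0.0995] [-5.2716  4.3567 -7.0523] 0.024379434903879785
post [393.6977 149.186 ] [391 143   6  15  43] top edge 394.29411764705884 143 [0.4866 0.3075]
post [349.4589 162.4589] [340 150  21  24 231] top edge 351.43243243243245 150 [0.4713 0.1955]
post [370.3071 171.7676] [360 158  21  26 241] top edge 372.35714285714283 158 [0.5221 0.2183]
post [391.936 181.448] [381 168  22  25 250] top edge 394.44117647058823 168 [0.5786 0.2372]
[396.6084 146.5884]
```

Emit:
{"op": "arm_command", "data": {"commands": [{"tx": 0, "ty": 0, "tz": -0.01, "rx": 0, "ry": 0, "rz": 0, "jaw": -1}, {"tx": 0, "ty": 0, "tz": -0.015, "rx": 0, "ry": 0, "rz": 0, "jaw": -1}, {"tx": 0, "ty": 0, "tz": -0.015, "rx": 0, "ry": 0, "rz": 0, "jaw": 0}, {"tx": 0, "ty": 0, "tz": -0.015, "rx": 0, "ry": 0, "rz": 0, "jaw": 0}, {"tx": 0, "ty": 0, "tz": -0.015, "rx": 0, "ry": 0, "rz": 0, "jaw": 0}, {"tx": 0, "ty": 0, "tz": 0.3, "rx": 0, "ry": 0, "rz": 0, "jaw": 0.2}, {"tx": 0, "ty": 0, "tz": 0.3, "rx": 0, "ry": 0, "rz": 0, "jaw": 0.2}, {"tx": -0.1, "ty": 0.2, "tz": 0.5, "rx": 0, "ry": 0, "rz": 0, "jaw": 0.2}, {"tx": -0.1, "ty": 0.2, "tz": 0.5, "rx": 0, "ry": 0, "rz": 0, "jaw": 0.2}]}}

```text
time: 45.02
ee_pos: [0.4608, 0.3744, 0.2533]
eef_rot: [[-0.119, 0.005, 0.993], [-0.993, 0.004, -0.119], [-0.005, -1.0, 0.004]]
contact_force: [-0.0, -0.1, -1.6]
width: 0.0513
```

```bash
python3 - <<'E'
from post import *
s=cam('scene');t=cam('top');e=env.observe();print(e['ee_pos'],e['contact_force'],e['width'])
posts(s,.116,(320,100,440,210))
for z in(.085,.096): print(z,proj(s,(.4902,.3125,z)))
save(s,'c14',(280,80,460,250),3.5)
E
```

```text
[0.4608 0.3747 0.2529] [ 0.455  -0.2264 -0.1562] 0.05123580385856665
post [395.6111 154.6889] [391 149  11  15  90] top edge 395.7567567567568 149 [0.5114 0.2927]
post [350.7973 154.4324] [346 150  12  14  74] top edge 351.5833333333333 150 [0.4714 0.1959]
post [370.6818 171.6869] [360 158  22  25 198] top edge 372.44827586206895 158 [0.5221 0.2185]
post [349.5542 168.3494] [340 161  21  13  83] top edge 344.375 161 [0.5061 0.1532]
post [394.5106 170.617 ] [389 168  12   7  47] top edge 394.44117647058823 168 [0.5786 0.2372]
post [391.2741 185.4667] [381 175  22  18 135] top edge 391.2307692307692 175 [0.5989 0.213 ]
0.085 [394.9308 156.0597]
0.096 [395.6357 152.0802]
```

View pics/c14.png

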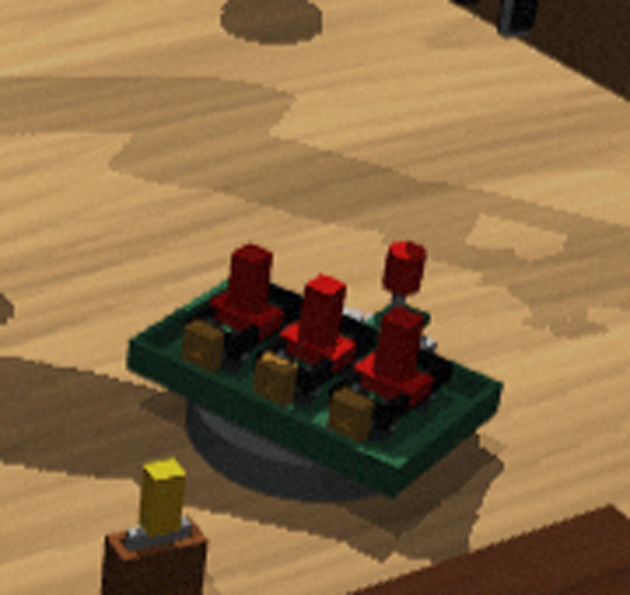

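```bash
python3 - <<'E'
from post import *
s=cam('scene')
f0=cv2.resize(cv2.imread('pics/scene0.png'),(560,420),interpolation=cv2.INTER_AREA)
for f in(f0,s['frame']):
    for c,st,m in comps({'frame':f},(0,110,25),(10,255,255),40,(384,140,406,167)): print(c,st)
    for c,st,m in comps({'frame':f},(22,110,40),(36,255,255),20,(310,200,345,262)): print('fork',c,st)
e=env.observe();print(e['contact_force'])
E
```

```text
[394.8947 155.8713] [389 148  13  17 171]
fork [325.3306 219.2562] [320 211  13  23 121]
[395.0126 156.044 ] [389 149  13  16 159]
fork [325.7619 219.1088] [320 210  13  23 147]
[-0.2054 -0.9342 -0.202 ]
```

The knob is at its starting pixel position to within 0.2 px, so the plunger is fully home in the dispatch hole. The fork is also where it started.

```bash
python3 -c "
from plant import env
print(env.finish_job())"
```

```text
the job is handed in; nothing more can be done
None
```

I did the whole job and handed it in at about 45 s of the 210 s allowed; no verdict is reported.

**What I did:** The fork pushed back all three spring bars at about 7–8.5 N each, and all three bogies popped free. The fork went back into its holder. I brought the tray anticlockwise to loading with the plunger home and stood the three bogies in it. Then I turned it clockwise to dispatch and let the plunger drop.

**Last checks:**
- **Plunger and turntable:** the knob sits within 0.2 px of where it was at the start, so the tray is back at dispatch with the plunger home.
- **Bogies:** the last picture shows all three upright in the tray, let go. I did not measure their final positions after the turn, because shadow and overlapping posts spoilt the colour masks.
- **Fork:** it stands within 0.5 px of its starting position in the holder.
- **Gripper:** it is clear of everything.

**What went wrong:** At the start of the turn back I wrote one wrong lift value, which pulled the plunger up to its stop. The fingers slipped up the knob, and the force reading at the end of that call was 113 N, close to the 120 N limit. It may have been higher in between, where I had no reading. I let go, regripped lower and carried on; the bogies stayed standing.

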